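# Lever the die block up onto its service catches

## Robot

A 6-joint arm with a two-finger parallel gripper is mounted at the origin on the work surface; the furniture and walls round the work are solid. World frame = base frame: x ahead of the robot, y to its left, z up, the work surface at z = 0. Lengths are in mm, angles in rad, forces in N, time in s.
With the tool pointing down it reaches from about 350 to 875 mm from the base axis. Payload 4.2 kg.
Tool frame: the origin (TCP) lies at the very end of the fingers, on their centre line; the grasp point (between the pads) lies 19 mm behind it; z points along the fingers, y is the direction in which the jaws open and shut (so a half turn about z gives the same grasp; the last joint's range is limited). The gripper opens to 85 mm and grips with 20 to 120 N. Pads are 22 mm wide; open, the fingers measure 114 mm over their backs; the gripper's body (76 mm by 85 mm) begins 54 mm behind the grasp point. The pads swing forward as they close: fully open they stand 13 mm farther back than shut.
Start: joints at [1.441, 0.385, 0.008, 0, -1.194, -0.259], TCP at [236.891, 578.344, 231.312] pointing down, gripper open.
Joint ranges: [-3.14, 3.14], [-1.21, 2.06], [-1.07, 1.41], [-3.16, 2.05], [-2.99, -0.16], [-3.1, 3.1]. Speed limits (rad/s): [2.79, 2.79, 3.14, 3.14, 3.14, 3.14].

## Interface

Orientations are given as a unit quaternion [x, y, z, w].
In Python, from bench import arm gives the robot as it stands.
- The arm moves only by the tool apply_moves, never from a script. Its argument "plan" is one flat list of numbers, 5 for each row, row after row: the gripper's target within -1 to 1 (shut at 1, half-way at 0, fully open at -1), then the shift along the world's x, y, z in m, then the turn about the world's z in degrees. A call has 1 to 8 rows; each row is the pose to reach, as a shift and turn from the pose commanded when the call began; what a row does not reach only later rows make up. A row lasts 1/12 s, in which the tool goes at most 41.7 mm and 7.16 degrees, less where a joint would pass 70% of its speed; a pose out of reach is approached as far as the arm can. A call with a gripper value outside its range is refused whole. The fingers move at their own pace and stop on an object; the grip force is fixed at half the most. Time passes only in rows, so rows that repeat a pose let the fingers close. It gives the time, the measured TCP pose, the force and the opening at its end, in the units of the state.
- arm.read_state(): the state, without advancing time (a new reading comes with each control period).
- arm.get_image(name): name is "side" or "top"; returns a dict with "color" (420x560x3 uint8, red, green, blue), "range_z" (420x560 float32, mm along the optical axis (not along the pixel's ray), 0 where there is no reading), "camera_matrix" (3x3 intrinsics, pixels), "k1" (the pictures are not rectified: a ray, as slopes to the right and down, at radius r is drawn at 1 + k1 r^2 times it, then the intrinsics apply), "camera_from_world" (4x4, takes a point from world to camera coordinates). Camera axes: x right, y down, z forward; pixel columns grow to the right and rows downward; lengths in mm; the calibration is good to about 2 mm. A picture is of the moment at which its call begins.
- arm.job_done(): hands the job in, once; it reports no verdict.
The state is a dict: "clock": time; "joints": joint angles; "joint_vel": joint speeds; "joint_efforts": joint torques, N m; "position": TCP position; "ee_rot": TCP orientation; "contact_force": force on the tool from outside, world axes, zero at the start; "wrist_torque": the same for the moment, N m; "gripper_width": finger opening in mm.
Only numpy, scipy, OpenCV 4.12 (cv2) and the standard library are available. Lean on these libraries where they do the work, as an engineer would, in place of code of your own. Each camera call takes 0.05 s, during which the arm holds its last target.

## Task

Take the pry bar by its rubber handle, rest it over the fulcrum block with its toe under the front lip of the heavy steel die block, and lever the front up until both spring catches beside it snap in underneath, without ramming the block against the keepers above it. Ease it down onto the catches, draw the bar out and lay it flat on the bare table, well clear of the die set. The fingers stay off the die block, and the two moon cakes on the table stay where they are.

Things in the scene. Friction and masses are not known exactly. Their poses are not given: they have to be found in the camera images.
- bed: Dark steel base plate of the die set, fixed on the table, 245 x 190 x 10 mm, x = -75..+170 mm. Origin at table height, straight below the middle of the die block's front edge as it lies at the start. x axis: level, points in under the die block, away from the fulcrum; y level along the front edge; z up.
- die: Heavy steel die block, loose, 2.9 to 4.2 kg; tips about its far edge (x = 150 mm, at a 10 mm high heel stop). Plate 150 (x) x 130 (y) x 22 mm, underside 22 mm over the base plate, on a foot set back 32 mm: so the front is a lip with a slot under it 22 high, 32 deep, open over the full width. Two round mould nests on top. Origin on the base plate below the middle of the front edge.
- die_lip (a point): Middle of the lower front edge of the die block's lip; 32 mm above the table while the block lies flat. Moves with the block.
- fulcrum: Steel fulcrum block fixed on the base plate in front of the lip, 30 x 56 mm, with a round crest (radius 8 mm, along the bed's y, 48 mm free width between two side cheeks that rise 4 mm above the crest). Origin at its underside; axes as the bed's.
- fulcrum_crest (a point): Middle of the top of the round crest: 40 mm above the table, 40 to 51 mm in front of the lip.
- bar: Pry bar, loose, 0.30 kg, 280 mm long, flat on the bare table. Straight, flat underside. Origin mid-length on the underside; x along it to the toe, z up. Rubber handle x = -140..-50 mm, 24 wide, 20 high; steel shank to +88 mm, 22 wide, 9 thick; toe x = 88..140 mm, 34 wide, its top tapering from 9 to 4 thick. Balance point about x = -30 mm.
- bar_grip (a point): Point in the middle of the bar's rubber handle (half-way up, 10 mm over the underside), 225 mm behind the toe's tip: where to grip, fingers across the 24 mm width. Axes as the bar's.
- bar_toe (a point): Middle of the tip of the bar's toe, on its underside.
- keepers: Two fixed steel dogs on the grey posts beside the die block, 9 mm over its plate's edges: they stop it about 2 mm of rise past where the catches snap in. Do not ram them: the lever's gain is about 3.5, so at the handle put on at most 8 N beyond the load (which takes about 2 to 6 N there). Origin at the posts' foot.
- catch_left (a joint): Steel spring bolt in the grey post on the bed's +y side, slides level towards the block, m. About 0.002: pressed against the block's side; 0.010: snapped out under its plate. Both sit 13 mm behind the lip and snap in, both alike, at a rise there of 4 to 14 mm, which differs from day to day: feel or watch for it.
- catch_right (a joint): The same on the bed's -y side.
- cake_a: A moon cake, loose, 74 x 75 x 30 mm, to the left, beyond the die set; origin at its underside.
- cake_b: A moon cake, loose, 75 x 73 x 34 mm, to the right, by the pry bar; origin at its underside.

How it is judged:
By the outcome, as a careful person would: the job done as asked, in the order asked, and still so for the second after the job is handed in, with the robot touching nothing.
It also fails if it takes over 70 s, if anything falls off the work surface, if the arm or the gripper's body presses on something with over 40 N, if the wrist force passes 120 N, or if a joint passes its speed limit or range.

## Working session

There is one attempt and no reset: what is moved stays moved. The work goes in short steps, Python scripts to look and compute and a tool call to move; the robot and the scene stay as the last step left them, time stands still between calls to the robot, and variables do not carry over. Pictures are saved under pics/ and viewed, and the job is handed in when it is done.

Besides the shell and the picture viewer there is one more tool, called after ">>>" by a JSON object that holds its "name" and its "arguments". apply_moves: Moves the arm, as the interface text tells. Its arguments: {"type":"object","properties":{"plan":{"type":"array","items":{"type":"number"}}},"required":["plan"]}

```bash
mkdir -p pics; ls
cat > h.py <<'E'
import numpy as np, cv2, json
from bench import arm
def snap(n,f=None):
    d=arm.get_image(n)
    if f: cv2.imwrite('pics/'+f,d['color'][:,:,::-1])
    return d
def pts(d):
    K=np.array(d['camera_matrix']);k1=d['k1'];h,w=d['range_z'].shape
    u,v=np.meshgrid(np.arange(w),np.arange(h))
    x=(u-K[0,2])/K[0,0];y=(v-K[1,2])/K[1,1]
    X,Y=undist(x,y,k1)
    return X,Y
def undist(x,y,k1):
    X,Y=x.copy(),y.copy()
    for _ in range(15):
        s=1+k1*(X*X+Y*Y); X=x/s;Y=y/s
    return X,Y
def cloud(d):
    X,Y=pts(d);z=d['range_z'].astype(float)
    P=np.stack([X*z,Y*z,z],-1)
    T=np.linalg.inv(np.array(d['camera_from_world']))
    W=P@T[:3,:3].T+T[:3,3]
    W[z==0]=np.nan
    return W
def ray(d,u,v,zp):
    K=np.array(d['camera_matrix'])
    x=np.array((u-K[0,2])/K[0,0]);y=np.array((v-K[1,2])/K[1,1])
    X,Y=undist(x,y,d['k1'])
    T=np.linalg.inv(np.array(d['camera_from_world']))
    r=T[:3,:3]@np.array([X,Y,1.]);o=T[:3,3]
    return o+r*(zp-o[2])/r[2]
def proj(d,p):
    T=np.array(d['camera_from_world']);K=np.array(d['camera_matrix'])
    c=T[:3,:3]@np.array(p)+T[:3,3];a=c[:2]/c[2];a=a*(1+d['k1']*(a@a))
    return K[:2,:2]@a+K[:2,2]
E
python3 - <<'E'
from h import *
for n in('top','side'):
    d=snap(n,n+'0.png');np.savez('pics/'+n+'0.npz',**{k:np.array(v) for k,v in d.items()})
    print(n,d['camera_from_world'],d['camera_matrix'],d['k1'])
print(arm.read_state())
E
```

```text
pics
top [[-9.32783290e-04 -9.99971173e-01  7.53544989e-03  5.81565881e+00]
 [-9.98536309e-01  5.23893766e-04 -5.40829448e-02  4.15546839e+02]
 [ 5.40774379e-02 -7.57486799e-03 -9.98508013e-01  1.19714616e+03]
 [ 0.00000000e+00  0.00000000e+00  0.00000000e+00  1.00000000e+00]] [[386.55224584   0.         286.55905473]
 [  0.         386.55224584 210.51677793]
 [  0.           0.           1.        ]] -0.06453287307317393
side [[ 8.93744349e-01 -4.48027812e-01  2.21837561e-02 -3.42923799e+02]
 [-2.27367304e-01 -4.95082753e-01 -8.38568528e-01  1.57159523e+02]
 [ 3.86684818e-01  7.44422022e-01 -5.44344288e-01  9.74930933e+02]
 [ 0.00000000e+00  0.00000000e+00  0.00000000e+00  1.00000000e+00]] [[440.71702067   0.         283.39347993]
 [  0.         440.71702067 216.4584031 ]
 [  0.           0.           1.        ]] -0.13747267053975543
{'clock': 0.1, 'joints': array([ 1.44060937e+00,  3.85491774e-01,  6.77393301e-03, -4.11047704e-04,
       -1.19401045e+00, -2.58601249e-01]), 'joint_vel': array([-0.00076324, -0.00163944,  0.00359647,  0.00265681, -0.00039348,
        0.00034952]), 'joint_efforts': array([-2.70989631e-04, -3.93321347e+01,  1.88927776e+01,  4.19796109e+00,
       -2.61112807e-03,  4.10695904e-06]), 'position': array([236.70983382, 577.88309443, 230.3316961 ]), 'ee_rot': array([ 9.81149770e-01, -1.93246370e-01, -1.28659814e-04,  9.76246353e-04]), 'contact_force': array([-0.75079671,  0.79926606, -0.46741176]), 'wrist_torque': array([0.00532437, 0.01357203, 0.00346087]), 'gripper_width': 85.54333742734255}
```

View pics/top0.png

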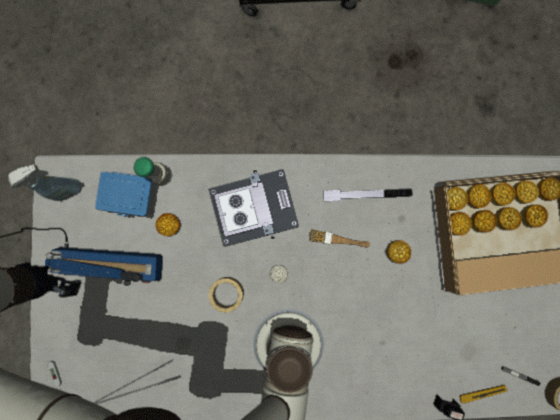

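View pics/side0.png

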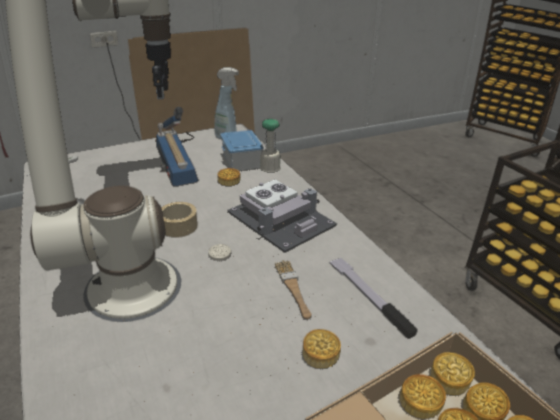

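Run:
```python
import numpy as np,cv2
d=np.load('pics/top0.npz');c=d['color'][:,:,::-1]
cv2.imwrite('pics/topA.png',cv2.resize(c[160:255,200:310],None,fx=7,fy=6.2,interpolation=cv2.INTER_CUBIC))
cv2.imwrite('pics/topB.png',cv2.resize(c[170:270,310:420],None,fx=7,fy=6,interpolation=cv2.INTER_CUBIC))
d=np.load('pics/side0.npz');c=d['color'][:,:,::-1]
cv2.imwrite('pics/sideA.png',cv2.resize(c[165:255,220:345],None,fx=6.4,fy=6.4,interpolation=cv2.INTER_CUBIC))
from h import *
W=cloud(np.load('pics/top0.npz'))
for v,u in[(300,350),(193,330),(193,350),(193,395),(193,405),(200,245),(200,283),(200,265),(222,270),(206,222),(232,272),(225,168),(251,399)]: print((u,v),W[v,u].round(1))
W=cloud(np.load('pics/side0.npz'))
for v,u in[(300,220),(205,275),(226,305),(290,370)]: print((u,v),W[v,u].round(1))
```

```text
(350, 300) [ 134.9 -193.4   -0.5]
(330, 193) [ 470.7 -131.1   10. ]
(350, 193) [ 470.8 -194.4    8.6]
(395, 193) [ 469.9 -334.3   20.2]
(405, 193) [ 469.9 -365.9   20.7]
(245, 200) [443.7 129.6  70.6]
(283, 200) [446.3  16.6  38.8]
(265, 200) [445.1  70.9  53.6]
(270, 222) [378.8  56.   47. ]
(222, 206) [426.  198.3  69. ]
(272, 232) [348.6  49.   75.6]
(168, 225) [370.  371.9  27.8]
(399, 251) [ 289.2 -341.3   29.7]
(220, 300) [ 167.5 -124.9   -0. ]
(275, 205) [406.4  98.1  55.7]
(305, 226) [446.5   3.2  35.2]
(370, 290) [ 474.8 -246.9    9.8]
```

View pics/topA.png

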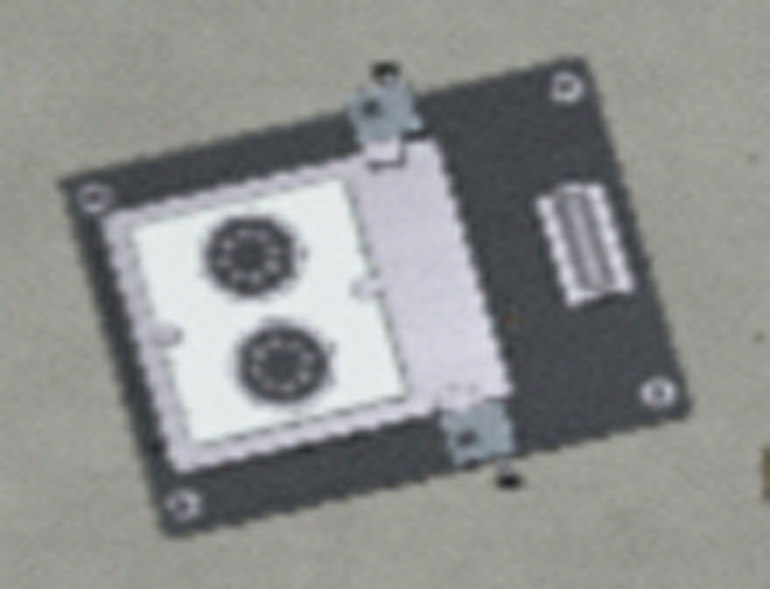

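View pics/topB.png

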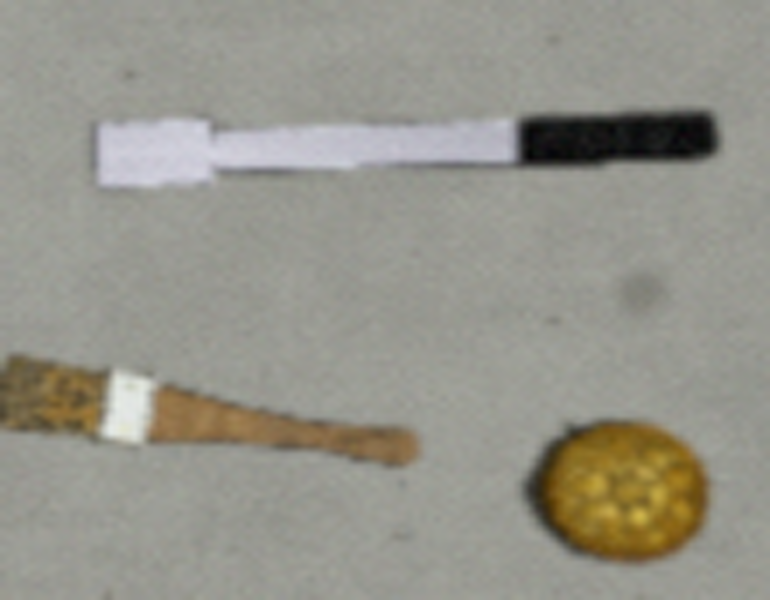

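View pics/sideA.png

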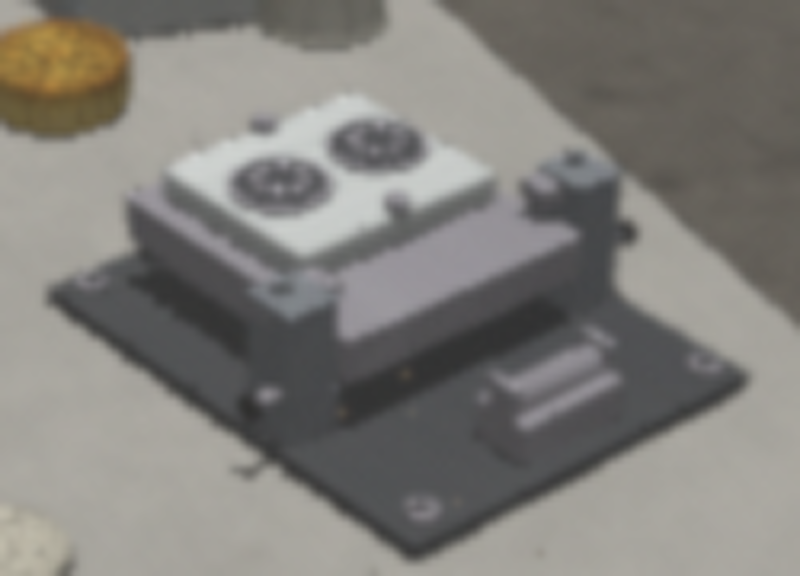

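Run:
```python
from h import *
d=np.load('pics/top0.npz')
def w(cx,cy,z): return ray(d,cx/7+200-0.43,cy/6.2+160-0.42,z)
c=[w(*p,10) for p in[(62,182),(583,58),(690,412),(165,535)]]
for q in c: print(q.round(1))
print('len',np.linalg.norm(c[0]-c[1]),np.linalg.norm(c[3]-c[2]),np.linalg.norm(c[0]-c[3]),np.linalg.norm(c[1]-c[2]))
ctr=sum(c)/4
ax=(c[0]-c[1])+(c[3]-c[2]);ay=(c[2]-c[1])+(c[3]-c[0])
print('ctr',ctr,'ang',np.degrees(np.arctan2(ax[1],ax[0])),np.degrees(np.arctan2(ay[1],ay[0])))
a=ax/np.linalg.norm(ax)
# bed centre at x=47.5
print('bedorigin',ctr-a*47.5)
print('lip top edge',w(440,140,54),w(510,395,54), 'crest',w(568,187,44),w(605,297,44),w(585,245,40))
# fulcrum
# bar
W=cloud(d)
import cv2
def w2(cx,cy,z): return ray(d,cx/7+310-.43,cy/6+170-.42,z)
for p in[(96,121,4),(97,186,4),(520,118,14),(520,163,14),(715,113,18),(715,157,18)]: print(p,w2(*p).round(1))
ca=(w2(97,154,2));hb=(w2(716,135,15));print('bar ang',np.degrees(np.arctan2(*(ca-hb)[[1,0]])),np.linalg.norm((ca-hb)[:2]))
# point cloud handles
z=W[...,2];m=np.zeros(z.shape,bool);m[180:205,383:415]=1;m&=(z>14)&(z<30)
P=W[m];print(m.sum(),P.mean(0),np.percentile(P,[2,98],axis=0))
m=np.zeros(z.shape,bool);m[180:205,318:415]=1;m&=(z>4)&(z<30)
P=W[m][:,:2];r=cv2.minAreaRect(P.astype(np.float32));print(r)
# die front
for n in('top','side'):
    W=cloud(np.load(f'pics/{n}0.npz'));o=ctr-a*47.5;b=np.array([-a[1],a[0],0])
    xb=(W-o)@a;yb=(W-o)@b;z=W[...,2]
    m=(abs(xb+46)<25)&(abs(yb)<40)&(z>25)&(z<60);print(n,'ful',m.sum(),xb[m].mean(),yb[m].mean(),np.percentile(xb[m],[2,98]),np.percentile(yb[m],[2,98]),np.percentile(z[m],[5,50,98]))
    m=(abs(xb-10)<25)&(abs(yb)<50)&(z>48)&(z<60);print('plate',m.sum(),np.percentile(xb[m],[1,3]),z[m].mean())
    m=(xb>40)&(xb<110)&(abs(yb)<90)&(z>40)&(z<58);print(np.percentile(yb[m],[2,98]))
```

```text
[483.7 251.   10. ]
[546.8  17.   10. ]
[367.1 -30.6  10. ]
[305.4 203.3  10. ]
len 242.3221679490734 241.9182272902175 184.5876709667042 185.93685956722328
ctr [425.7216927  110.17651075  10.        ] ang 104.93675764962668 -165.08040468375344
bedorigin [437.96494647  64.2814921   10.        ]
lip top edge [499.24970972  78.82116898  54.        ] [374.76088684  48.4036393   54.        ] crest [477.24839808  23.53506476  44.        ] [423.01946224   7.45804714  44.        ] [448.95447459  16.14418617  40.        ]
(96, 121, 4) [ 481.6 -110.6    4. ]
(97, 186, 4) [ 447.3 -110.8    4. ]
(520, 118, 14) [ 482.3 -300.8   14. ]
(520, 163, 14) [ 458.6 -300.4   14. ]
(715, 113, 18) [ 484.7 -388.5   18. ]
(715, 157, 18) [ 461.5 -388.    18. ]
bar ang 91.86012677234086 278.73861639737913
201 [ 472.58054558 -343.56445118   19.31596277] [[ 460.5412742  -386.10564428   15.02207511]
 [ 482.99139045 -302.80448349   24.13910223]]
((474.5120849609375, -245.78314208984375), (304.0181884765625, 76.27378845214844), 89.99657440185547)
top ful 173 -49.29141151097124 0.059969033962471455 [-63.4657402  -35.42737339] [-26.82365219  26.59325521] [26.87234792 33.83458185 44.6595097 ]
plate 380 [0.43238549 1.06449686] 53.35303330111004
[-64.75636069  64.58811426]
side ful 204 -59.69963284121088 3.2781626430619326 [-69.57444426 -44.55504491] [-27.74151375  27.96702059] [26.15509897 34.62331782 44.97424973]
plate 345 [-6.36068584 -5.8788277 ] 54.34659335944857
[-37.04799898  64.97550519]
```

Run:
```python
from h import *
d=np.load('pics/side0.npz')
def w(cx,cy,z): return ray(d,cx/6.4+220-.42,cy/6.4+165-.42,z)
for p in[(48,291),(746,373),(414,548)]: print(w(*p,10).round(1))
print('lip low',w(340,385,32).round(1),w(575,285,32).round(1), 'lip top',w(338,338,54).round(1),w(578,238,54).round(1))
print('crest',w(507,378,40).round(1),w(600,350,40).round(1))
for n in('top','side'):
    d=np.load(f'pics/{n}0.npz')
    for p in[(476.3,-111,2),(471,-390,10)]: print(n,proj(d,p))
print('bar side',[ray(d,*p).round(1) for p in[(331,261,2),(346,258,2),(413,329,15),(404,334,5)]])
```

```text
[305.2 196.7  10. ]
[549.8  12.9  10. ]
[367.7 -36.3  10. ]
lip low [375.8  47.5  32. ] [499.9  74.3  32. ] lip top [375.3  48.8  54. ] [501.2  76.4  54. ]
crest [433.6  13.3  40. ] [477.8  15.4  40. ]
top [323.3545652  191.47700021]
top [411.43211373 192.98805062]
side [337.5311967  258.17880298]
side [409.9854211  333.93491195]
bar side [array([ 455.9, -113.5,    2. ]), array([ 495.6, -119.4,    2. ]), array([ 481.3, -385.6,   15. ]), array([ 463.7, -381.4,    5. ])]
```

>>> {"name": "apply_moves", "arguments": {"plan": [-0.2,0.03,-0.03,0,0,-0.2,0.06,-0.07,0,0,-0.2,0.09,-0.11,0,-5,-0.2,0.12,-0.15,0,-10,-0.2,0.15,-0.19,0,-15,-0.2,0.17,-0.23,0,-20,-0.2,0.19,-0.265,0,-25,-0.2,0.21,-0.3,0,-30]}}

```text
clock: 0.77
position: [430.3, 305.8, 231.0]
ee_rot: [0.897, -0.442, -0.0, 0.0]
contact_force: [1.3, 0.0, 0.5]
gripper_width: 51.1
```

>>> {"name": "apply_moves", "arguments": {"plan": [-0.4,0.01,-0.04,0,0,-0.4,0.02,-0.08,0,-4,-0.4,0.025,-0.12,0,-8,-0.4,0.03,-0.16,0,-13,-0.4,0.03,-0.2,0,-18,-0.4,0.03,-0.24,0,-23,-0.4,0.03,-0.28,0,-28,-0.4,0.03,-0.32,0,-33]}}

```text
clock: 1.43
position: [459.1, -14.0, 231.2]
ee_rot: [0.734, -0.679, -0.0, 0.0]
contact_force: [2.1, -0.8, 0.9]
gripper_width: 59.7
```

>>> {"name": "apply_moves", "arguments": {"plan": [-0.4,0.003,-0.04,0,-3,-0.4,0.005,-0.08,0,-3,-0.4,0.007,-0.12,-0.01,-3,-0.4,0.009,-0.16,-0.02,-3,-0.4,0.011,-0.2,-0.04,-3,-0.4,0.011,-0.24,-0.06,-3,-0.4,0.011,-0.28,-0.08,-3,-0.4,0.011,-0.3,-0.1,-3]}}

```text
clock: 2.1
position: [471.0, -315.0, 131.0]
ee_rot: [0.717, -0.697, 0.001, -0.0]
contact_force: [0.3, -0.2, 0.0]
gripper_width: 59.5
```

Run:
```python
from h import *
s=arm.read_state();print(s['position'],s['ee_rot'],s['gripper_width'],s['joints'])
q=s['ee_rot'];f=np.degrees(np.arctan2(q[1],q[0]));print('jaw',2*f-90)
d=snap('top','top1.png');c=cv2.imread('pics/top1.png')
cv2.imwrite('pics/top1z.png',cv2.resize(c[150:250,310:430],None,fx=6,fy=6,interpolation=cv2.INTER_CUBIC))
print(proj(d,s['position']))
```

```text
[ 470.966131   -315.02282711  130.97852917] [ 7.17272804e-01 -6.96791697e-01  1.00718406e-03 -2.04789084e-04] 59.54629658932969 [-3.03334066e-01  3.77972813e-01 -2.77301837e-01  6.85030076e-04
 -9.13539033e-01  3.31881773e-01]
jaw -178.34038833883602
[399.43579626 188.74810609]
```

View pics/top1z.png

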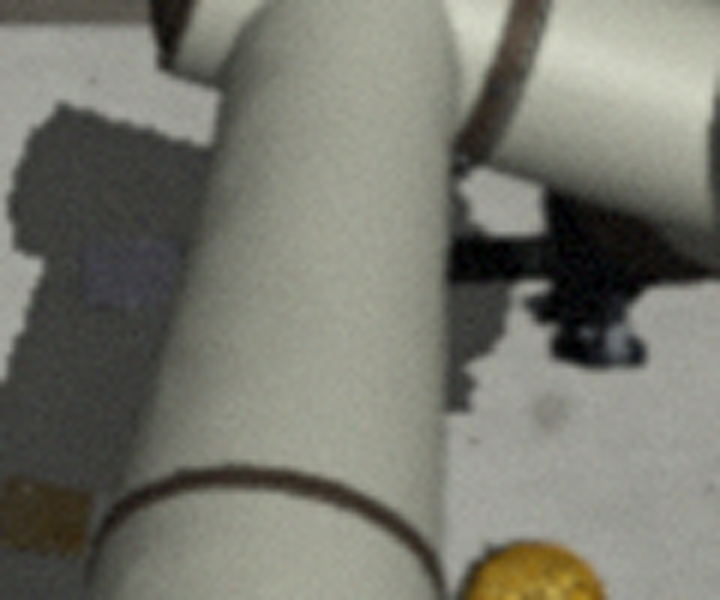

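>>> {"name": "apply_moves", "arguments": {"plan": [-0.4,0,-0.022,-0.03,0,-0.4,0,-0.022,-0.06,0,-0.4,0,-0.022,-0.09,0,-0.4,0,-0.022,-0.1,0,-0.4,0,-0.022,-0.1,0]}}

```text
clock: 2.57
position: [468.5, -333.2, 28.2]
ee_rot: [0.717, -0.697, -0.003, 0.001]
contact_force: [-0.4, -0.5, 1.1]
gripper_width: 59.8
```

Run:
```python
from h import *
s=arm.read_state();print(s['position'])
d=snap('side','side2.png');c=cv2.imread('pics/side2.png')
cv2.imwrite('pics/side2z.png',cv2.resize(c[240:360,310:450],None,fx=5,fy=5,interpolation=cv2.INTER_CUBIC))
print(proj(d,s['position']),proj(d,s['position']+[0,0,-20]))
```

```text
[ 468.52485177 -333.23240759   28.1976543 ]
[393.15266111 309.7949242 ] [391.53631202 316.65180285]
```

View pics/side2z.png

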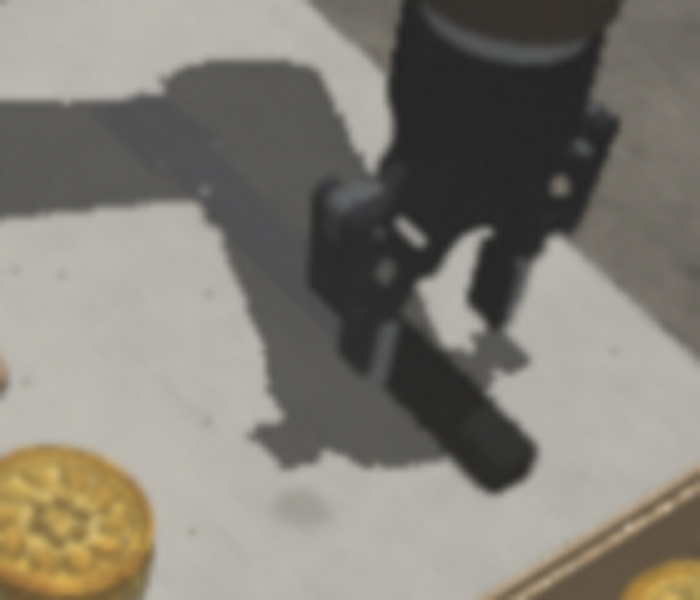

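>>> {"name": "apply_moves", "arguments": {"plan": [-0.4,0,0,-0.01,0,-0.4,0,0,-0.018,0,-0.4,0,0,-0.024,0,-0.4,0,0,-0.026,0,-0.4,0,0,-0.026,0,-0.4,0,0,-0.026,0]}}

```text
clock: 3.12
position: [471.0, -334.2, 5.6]
ee_rot: [0.718, -0.696, 0.0, -0.0]
contact_force: [-0.2, 0.9, -0.3]
gripper_width: 59.9
```

Run:
```python
from h import *
s=arm.read_state();print(s['position'],s['contact_force'])
d=snap('side','side3.png');c=cv2.imread('pics/side3.png')
cv2.imwrite('pics/side3z.png',cv2.resize(c[240:360,310:450],None,fx=5,fy=5,interpolation=cv2.INTER_CUBIC))
```

```text
[ 471.03408001 -334.15122889    5.58719566] [-0.20991543  0.93393056 -0.25438565]
```

View pics/side3z.png

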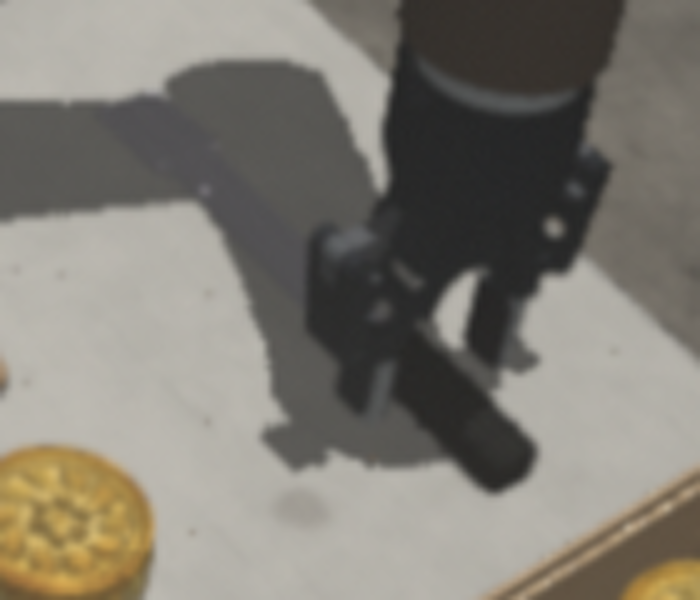

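>>> {"name": "apply_moves", "arguments": {"plan": [0,0,-0.002,0.001,0,0.3,0,-0.002,0.001,0,0.6,0,-0.002,0.001,0,0.8,0,-0.002,0.001,0,0.8,0,-0.002,0.001,0,0.8,0,-0.002,0.001,0]}}

```text
clock: 3.67
position: [471.4, -336.4, 7.0]
ee_rot: [0.718, -0.696, 0.001, -0.0]
contact_force: [-1.0, 0.5, 4.6]
gripper_width: 22.1
```

>>> {"name": "apply_moves", "arguments": {"plan": [0.8,0,0,0.01,0,0.8,0,0,0.02,0,0.8,0,0,0.03,0,0.8,0,0,0.04,0,0.8,0,0,0.05,0,0.8,0,0,0.05,0,0.8,0,0,0.05,0]}}

```text
clock: 4.25
position: [471.2, -336.2, 57.3]
ee_rot: [0.718, -0.696, 0.001, -0.0]
contact_force: [-0.6, 0.3, -3.6]
gripper_width: 22.4
```

Run:
```python
from h import *
s=arm.read_state();print(s['position'],s['contact_force'],s['wrist_torque'],s['gripper_width'])
d=snap('side','side4.png');c=cv2.imread('pics/side4.png')
cv2.imwrite('pics/side4z.png',cv2.resize(c[220:360,310:450],None,fx=4,fy=4,interpolation=cv2.INTER_CUBIC))
```

```text
[ 471.23470643 -336.23938196   57.26078708] [-0.61584795  0.26614325 -3.61265365] [-0.18103377  0.09721504  0.04195769] 22.370985364710943
```

View pics/side4z.png

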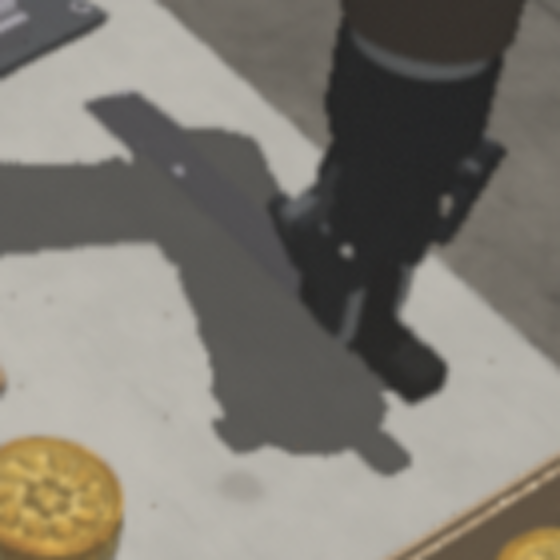

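```bash
cat >> h.py <<'E'
def barfit(d,tcp,yaw,half=22):
    """points of bar in the frame: s along bar (toe dir) from tcp, t lateral, z"""
    W=cloud(d);u=np.array([np.cos(yaw),np.sin(yaw)]);n=np.array([-u[1],u[0]])
    s=(W[...,:2]-tcp[:2])@u;t=(W[...,:2]-tcp[:2])@n;z=W[...,2]
    return s,t,z
def yawdir(s):
    q=s['ee_rot'];f=np.arctan2(q[1],q[0]);y=2*f-np.pi/2  # jaw axis
    a=y+np.pi/2
    a=(a+np.pi)%(2*np.pi)-np.pi
    if np.sin(a)<0:a+=np.pi
    return a
E
python3 - <<'E'
from h import *
st=arm.read_state();a=yawdir(st);print(np.degrees(a))
d=arm.get_image('side')
s,t,z=barfit(d,st['position'],a)
for lo in range(-70,250,20):
    m=(s>lo)&(s<lo+20)&(abs(t)<22)&(z>8)&(z<110)
    if m.sum()>5: print(lo,m.sum(),np.percentile(z[m],[5,50,90]).round(1),t[m].mean().round(1))
E
```

```text
91.70502164220765
-70 98 [54.3 66.4 71.4] 2.8
-50 133 [55.8 70.4 72.3] 4.9
-30 257 [ 57.4  71.5 102.4] 2.2
-10 154 [ 68.6  84.5 107.5] -6.2
10 30 [53.2 60.6 67.4] 10.4
30 43 [52.3 58.4 61.2] 8.4
50 59 [53.  59.  60.9] 5.7
70 72 [53.8 59.3 60.6] 2.8
90 77 [51.8 57.4 59. ] 2.4
110 77 [51.4 57.7 59.3] 3.3
130 61 [52.1 57.3 59.2] 2.0
150 76 [51.2 57.4 59.1] 1.4
170 87 [51.7 56.4 58.2] 1.1
190 77 [50.7 54.7 56.2] 1.0
210 45 [50.6 52.9 54. ] 0.5
```

>>> {"name": "apply_moves", "arguments": {"plan": [0.8,-0.01,0.02,0,0,0.8,-0.02,0.045,0,0,0.8,-0.035,0.07,0,0,0.8,-0.047,0.095,0,0,0.8,-0.058,0.12,0,0,0.8,-0.066,0.138,0,0,0.8,-0.069,0.142,0,0,0.8,-0.069,0.142,0,0]}}

```text
clock: 5.02
position: [400.7, -193.2, 56.1]
ee_rot: [0.718, -0.696, -0.001, 0.0]
contact_force: [-0.3, -0.1, -3.2]
gripper_width: 22.2
```

```bash
cat >> h.py <<'E'
M=np.array([437.5,62,0.]);A=np.array([np.cos(np.radians(105)),np.sin(np.radians(105)),0]);B=np.array([-A[1],A[0],0])
def look(n,f,box=None,k=4):
    d=snap(n,f)
    c=d['color'][:,:,::-1]
    if box: c=c[box[1]:box[3],box[0]:box[2]]
    cv2.imwrite('pics/z'+f,cv2.resize(c,None,fx=k,fy=k,interpolation=cv2.INTER_CUBIC))
    return d
def st():
    s=arm.read_state();print('t%.2f'%s['clock'],s['position'].round(1),'F',s['contact_force'].round(1),'T',s['wrist_torque'].round(2),'w%.1f'%s['gripper_width'],'yaw%.1f'%np.degrees(yawdir(s)))
    return s
E
python3 - <<'E'
from h import *
s=st();d=look('side','s5.png',(220,150,400,290),4);d=look('top','t5.png',(200,160,350,270),5)
E
```

```text
t5.02 [ 400.7 -193.2   56.1] F [-0.3 -0.1 -3.2] T [-0.21 -0.04 -0.03] w22.2 yaw91.8
```

View pics/zs5.png

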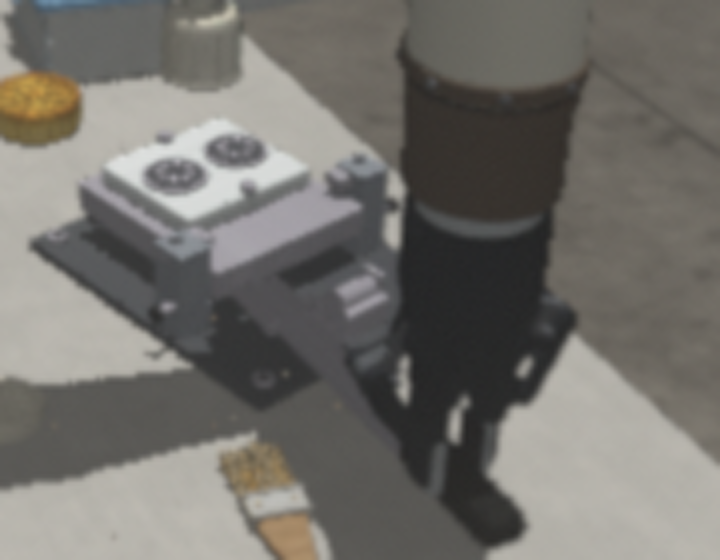

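View pics/zt5.png

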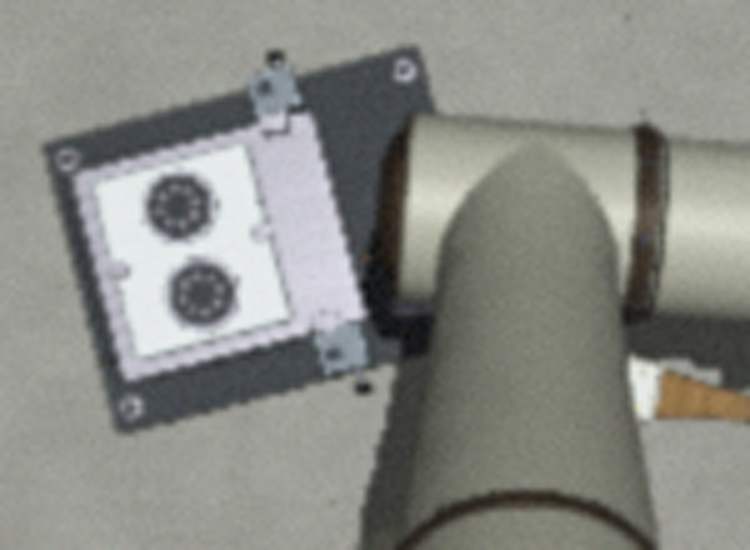

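Run:
```python
from h import *
s=st();d=snap('side')
W=cloud(d);P=W-M;xb=P@A;yb=P@B;z=W[...,2]
a=yawdir(s);S,t,_=barfit(d,s['position'],a)
for lo in range(100,260,10):
    m=(S>lo)&(S<lo+10)&(abs(t)<25)&(z>12)&(z<70)
    if m.sum(): print(lo,m.sum(),np.percentile(z[m],[5,50,95]).round(1),np.percentile(t[m],[2,98]).round(1),'xb',np.median(xb[m]).round(1),'yb',np.median(yb[m]).round(1))
for q in (215,225):
  tip=s['position']+q*np.array([np.cos(a),np.sin(a),0]);tip[2]=50;print('tip px',proj(d,tip)-[220,150],'bed',((tip-M)@A).round(1),((tip-M)@B).round(1))
```

```text
t5.12 [ 402.6 -194.5   56.4] F [-0.2 -0.8 -3.1] T [-0.21 -0.09 -0.02] w22.3 yaw91.8
100 19 [51.3 57.5 59.2] [-2.1  9.9] xb -135.3 yb 83.4
110 24 [52.2 58.1 59.5] [-4.8 10.4] xb -125.3 yb 79.8
120 31 [50.4 57.6 59.3] [-11.6  10.1] xb -115.0 yb 72.3
130 25 [53.5 57.6 59.1] [-12.1  10.1] xb -107.6 yb 71.5
140 28 [54.  57.8 59.3] [-12.5   9.7] xb -96.9 yb 66.0
150 25 [51.7 57.8 58.7] [-12.5   9.6] xb -88.0 yb 63.4
160 39 [12.4 57.2 59.9] [-13.5  17.9] xb -77.2 yb 67.2
170 53 [12.2 54.9 58.8] [-17.8  21.8] xb -67.7 yb 68.4
180 47 [12.2 55.4 57.7] [-16.7  16.8] xb -59.1 yb 57.8
190 36 [12.7 54.7 56.1] [-16.   23.3] xb -48.8 yb 58.1
200 41 [12.1 53.5 55.7] [-16.8  22.2] xb -38.1 yb 58.3
210 35 [12.1 52.7 55.3] [-17.4  15.1] xb -29.1 yb 52.1
220 12 [12.2 12.9 52.4] [-13.1  22. ] xb -19.6 yb 59.4
230 26 [12.7 39.9 51.5] [ 0.5 23.4] xb -3.0 yb 59.7
240 131 [14.7 46.8 58. ] [-23.5  24.7] xb -0.8 yb 45.9
250 33 [13.  55.2 61.3] [-22.2  16. ] xb 9.2 yb 41.5
tip px [64.55736674 72.41293992] bed -29.4 50.9
tip px [62.68562891 70.46015688] bed -19.7 48.6
```

>>> {"name": "apply_moves", "arguments": {"plan": [0.8,0,0,-0.01,0,0.8,0,0,-0.02,0,0.8,0,0,-0.028,0,0.8,0,0,-0.031,0,0.8,0,0,-0.031,0,0.8,0,0,-0.031,0]}}

```text
clock: 5.67
position: [402.1, -194.5, 25.2]
ee_rot: [0.718, -0.697, -0.0, 0.0]
contact_force: [0.4, -0.5, -3.9]
gripper_width: 22.4
```

Run:
```python
from h import *
s=st();d=look('side','s6.png',(240,170,360,270),6)
W=cloud(d);z=W[...,2];a=yawdir(s);S,t,_=barfit(d,s['position'],a)
for lo in range(150,250,10):
    m=(S>lo)&(S<lo+10)&(abs(t)<12)&(z>14)&(z<70)
    if m.sum(): print(lo,m.sum(),np.percentile(z[m],[5,50,95]).round(1))
```

```text
t5.67 [ 402.1 -194.5   25.2] F [ 0.4 -0.5 -3.9] T [-0.21 -0.04  0.  ] w22.4 yaw91.7
150 24 [23.  26.2 28.2]
160 28 [20.4 26.3 28.9]
170 21 [22.8 26.  28.1]
180 21 [23.7 24.9 26.6]
190 18 [23.1 24.1 26.6]
200 21 [21.9 23.  25.2]
210 16 [21.3 22.1 22.9]
220 4 [18.4 20.5 21.3]
230 6 [21.  45.2 52.5]
240 58 [36.8 48.1 55.5]
```

View pics/zs6.png

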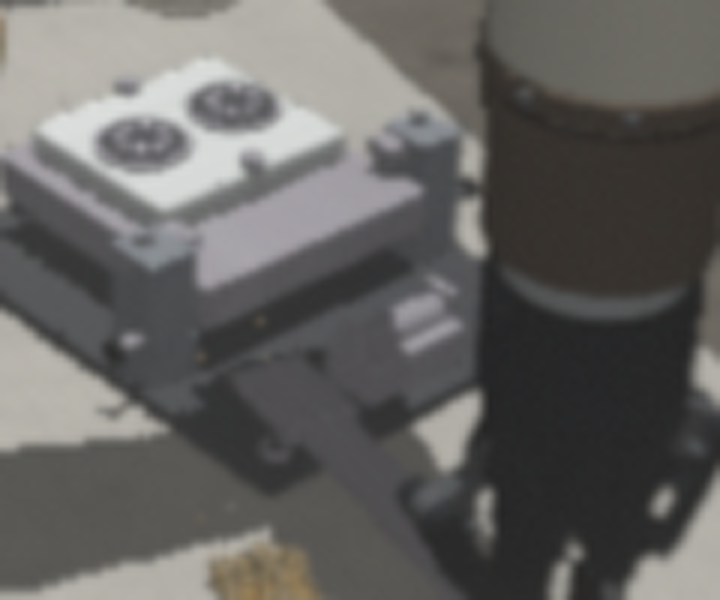

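>>> {"name": "apply_moves", "arguments": {"plan": [0.8,0,0.008,0,0,0.8,-0.001,0.016,0,0,0.8,-0.001,0.024,0,0,0.8,-0.001,0.032,0,0,0.8,-0.001,0.038,0,0,0.8,-0.001,0.038,0,0]}}

```text
clock: 6.22
position: [400.8, -154.9, 25.5]
ee_rot: [0.718, -0.696, 0.0, -0.0]
contact_force: [0.0, 0.6, -3.2]
gripper_width: 22.3
```

Run:
```python
from h import *
s=st();d=look('side','s7.png',(240,170,360,270),6)
```

```text
t6.22 [ 400.8 -154.9   25.5] F [ 0.   0.6 -3.2] T [-0.17  0.04 -0.01] w22.3 yaw91.8
```

View pics/zs7.png

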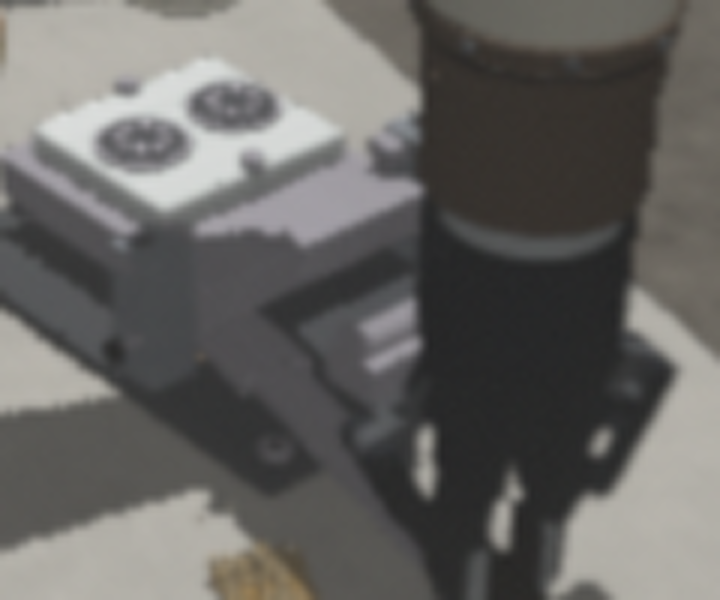

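>>> {"name": "apply_moves", "arguments": {"plan": [0.8,0,0,0.005,0,0.8,0,0,0.009,0,0.8,0,0,0.012,0,0.8,0,0,0.015,0,0.8,0,0,0.018,0,0.8,0,0,0.018,0]}}

```text
clock: 6.77
position: [401.0, -156.3, 43.9]
ee_rot: [0.718, -0.696, 0.0, -0.0]
contact_force: [0.2, -0.6, -3.9]
gripper_width: 22.2
```

Run:
```python
from h import *
s=st();d=look('side','s8.png',(240,170,360,270),6)
```

```text
t6.77 [ 401.  -156.3   43.9] F [ 0.2 -0.6 -3.9] T [-0.48  0.14  0.08] w22.2 yaw91.7
```

View pics/zs8.png

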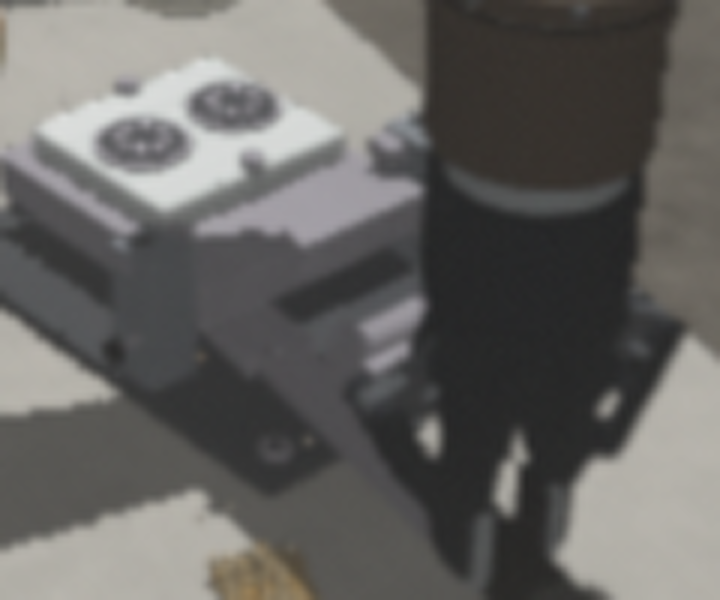

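>>> {"name": "apply_moves", "arguments": {"plan": [0.8,0,0,0.004,0,0.8,0,0.001,0.008,0,0.8,0,0.001,0.012,0,0.8,0,0.002,0.015,0,0.8,0,0.002,0.015,0]}}

```text
clock: 7.23
position: [401.3, -154.1, 59.1]
ee_rot: [0.718, -0.696, 0.001, -0.0]
contact_force: [0.7, -0.1, -3.5]
gripper_width: 22.1
```

Run:
```python
from h import *
s=st();d=look('side','s9.png',(240,170,360,270),6)
W=cloud(d);z=W[...,2];a=yawdir(s);S,t,_=barfit(d,s['position'],a)
for lo in range(90,230,10):
    m=(S>lo)&(S<lo+10)&(abs(t)<11)&(z>14)&(z<70)
    if m.sum(): print(lo,m.sum(),np.percentile(z[m],[5,50,95]).round(1))
```

```text
t7.23 [ 401.3 -154.1   59.1] F [ 0.7 -0.1 -3.5] T [-0.54 -0.01  0.01] w22.1 yaw91.8
90 18 [42.1 48.8 50.8]
100 20 [41.8 47.4 50.2]
110 24 [40.8 46.5 49. ]
120 24 [41.  45.8 47.4]
130 20 [38.1 44.7 46.2]
140 20 [35.9 41.9 44.8]
150 21 [37.6 41.6 44.1]
160 19 [34.9 40.5 41.9]
170 12 [36.8 39.1 40.5]
180 14 [35.2 36.6 38.4]
190 20 [33.  34.7 48.3]
200 57 [31.8 47.5 55.5]
210 19 [53.6 55.2 57. ]
220 15 [54.4 55.3 56.5]
```

View pics/zs9.png

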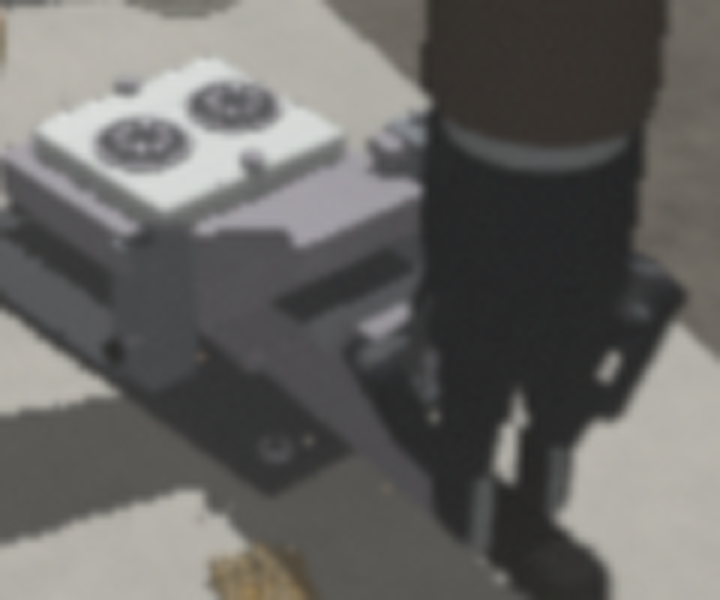

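>>> {"name": "apply_moves", "arguments": {"plan": [0.8,0,0.001,0.005,0,0.8,0,0.002,0.01,0,0.8,0,0.003,0.015,0,0.8,0,0.004,0.02,0,0.8,0,0.005,0.025,0,0.8,0,0.006,0.029,0,0.8,0,0.006,0.029,0]}}

```text
clock: 7.87
position: [401.6, -148.0, 88.4]
ee_rot: [0.718, -0.696, 0.001, -0.001]
contact_force: [0.6, -1.4, -3.6]
gripper_width: 22.1
```

>>> {"name": "apply_moves", "arguments": {"plan": [0.8,0,0.002,0.005,0,0.8,0,0.003,0.01,0,0.8,0,0.005,0.015,0,0.8,0,0.006,0.019,0,0.8,0,0.008,0.023,0,0.8,0,0.008,0.023,0]}}

```text
clock: 8.37
position: [401.2, -140.0, 111.2]
ee_rot: [0.718, -0.696, 0.001, -0.0]
contact_force: [0.6, -1.1, -4.5]
gripper_width: 22.3
```

Run:
```python
from h import *
s=st();d=look('side','s10.png',(240,170,360,270),6)
W=cloud(d);z=W[...,2];a=yawdir(s);S,t,_=barfit(d,s['position'],a)
for lo in range(70,230,10):
    m=(S>lo)&(S<lo+10)&(abs(t)<11)&(z>14)&(z<100)
    if m.sum(): print(lo,m.sum(),np.percentile(z[m],[5,50,95]).round(1))
```

```text
t8.37 [ 401.2 -140.   111.2] F [ 0.6 -1.1 -4.5] T [-0.8   0.01 -0.  ] w22.3 yaw91.8
70 17 [72.5 80.4 83. ]
80 16 [71.9 76.8 78.5]
90 18 [66.4 71.4 75.2]
100 17 [60.5 69.2 71. ]
110 16 [45.6 64.4 66.8]
120 16 [54. 60. 63.]
130 13 [50.4 56.1 59. ]
140 15 [44.3 53.4 55.7]
150 11 [47.6 49.9 51.3]
160 7 [41.9 44.  44.9]
170 3 [37.9 39.4 39.6]
180 44 [31.7 42.  54.6]
190 31 [30.6 53.4 56.5]
200 13 [53.9 54.8 55.9]
210 15 [53.4 55.  56.3]
220 18 [53.4 56.  71.1]
```

View pics/zs10.png

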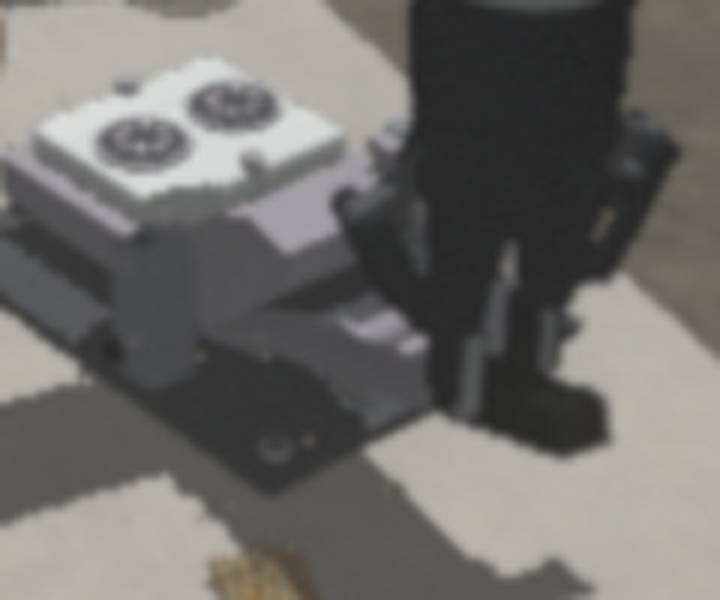

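>>> {"name": "apply_moves", "arguments": {"plan": [0.8,0,0,-0.004,0,0.8,0,-0.005,-0.004,0,0.8,0,-0.015,-0.003,0,0.8,0,-0.025,0,0,0.8,0,-0.035,0.008,0,0.8,0,-0.045,0.025,0,0.8,0,-0.05,0.045,0,0.8,0,-0.05,0.05,0]}}

```text
clock: 9.08
position: [402.8, -191.9, 163.5]
ee_rot: [0.717, -0.697, 0.003, -0.002]
contact_force: [1.3, -0.7, -3.2]
gripper_width: 22.3
```

```bash
cat >> h.py <<'E'
def prof(d,s,lo=60,hi=240,w=10,tm=11,zmin=14,zmax=140):
    W=cloud(d);z=W[...,2];a=yawdir(s);S,t,_=barfit(d,s['position'],a)
    out=[]
    for l in range(lo,hi,w):
        m=(S>l)&(S<l+w)&(abs(t)<tm)&(z>zmin)&(z<zmax)
        if m.sum()>2: print(l,m.sum(),np.percentile(z[m],[5,50,95]).round(1),np.percentile(t[m],[3,97]).round(1))
E
python3 - <<'E'
from h import *
s=st();d=look('side','s11.png',(240,170,380,280),5)
prof(d,s,60,240,10,25,60)
E
```

```text
t9.08 [ 402.8 -191.9  163.5] F [ 1.3 -0.7 -3.2] T [-0.27 -0.2  -0.01] w22.3 yaw91.7
60 22 [130.8 137.7 139.3] [-10.   10.3]
70 21 [126.9 133.  136.1] [-10.1   9.9]
80 17 [123.5 130.4 132.8] [-9.   9.9]
90 21 [121.6 126.7 128.5] [-10.9  10.1]
100 21 [116.3 121.8 125. ] [-9.9  9.3]
110 17 [112.  118.2 120.9] [-10.2   8.5]
120 17 [108.4 115.4 117.1] [-10.1   9.6]
130 21 [102.8 110.4 112.9] [-10.   9.]
140 20 [ 99.1 106.6 109.5] [-10.8  13.7]
150 26 [ 96.8 102.4 105.7] [-16.5  14.6]
160 15 [ 92.8  96.7 101.1] [-12.7  14.4]
170 15 [88.1 92.7 96.4] [-15.3  15. ]
180 15 [86.3 88.3 90. ] [-19.1  15. ]
190 10 [82.2 84.5 86.2] [-15.3  14.5]
230 4 [61.2 65.1 70.9] [22.6 23.4]
```

View pics/zs11.png

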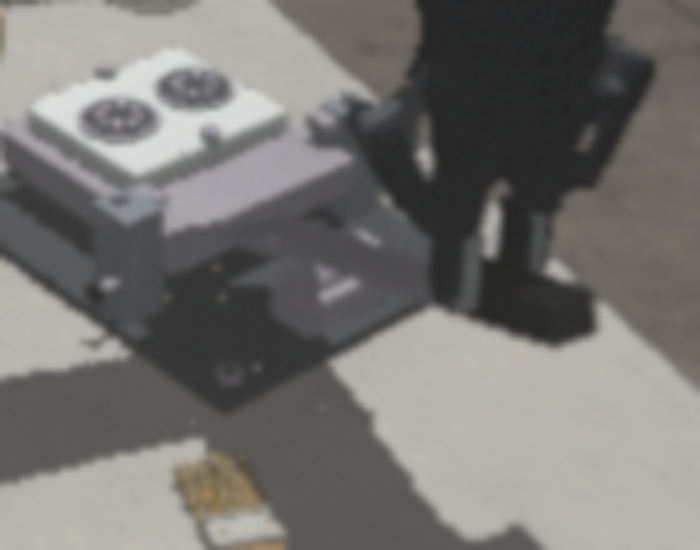

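>>> {"name": "apply_moves", "arguments": {"plan": [0.8,0.016,0.004,0,2,0.8,0.032,0.008,0,5,0.8,0.048,0.012,0,8,0.8,0.064,0.017,0,10,0.8,0.08,0.021,-0.005,12,0.8,0.091,0.025,-0.01,13.3,0.8,0.096,0.025,-0.013,13.3,0.8,0.096,0.025,-0.013,13.3]}}

```text
clock: 9.8
position: [496.6, -164.8, 145.6]
ee_rot: [0.793, -0.609, -0.001, 0.001]
contact_force: [-0.1, -1.4, -3.3]
gripper_width: 22.0
```

Run:
```python
from h import *
s=st();d=look('side','s12.png',(240,150,380,260),5)
prof(d,s,60,240,10,25,48,150)
t=look('top','t12.png',(200,150,350,260),5)
```

```text
t9.80 [ 496.6 -164.8  145.6] F [-0.1 -1.4 -3.3] T [-0.09  0.04 -0.02] w22.0 yaw105.0
60 27 [111.9 119.6 122.4] [-9.  10.9]
70 23 [108.7 116.2 119.2] [-5.6 11.6]
80 24 [105.2 112.1 115.4] [-10.3  10.9]
90 23 [101.6 108.7 111.3] [-7.  11.3]
100 21 [ 97.8 105.1 107.3] [-9.9 11.1]
110 22 [ 95.5 101.  102.9] [-11.3  10.9]
120 24 [ 90.1  97.1 100.1] [-8.6 12.1]
130 15 [91.1 94.1 95.5] [-12.1  11.3]
140 27 [83.2 89.  92. ] [-6.4 16.3]
150 27 [78.8 85.2 87.5] [-15.   16.8]
160 17 [76.  80.6 83.7] [-11.6  16.9]
170 20 [72.3 76.2 79.2] [-12.1  17.1]
180 16 [67.5 71.2 73.8] [-13.5  15.8]
190 14 [64.1 67.  69.1] [-13.9  15.8]
220 3 [54.3 54.5 56.3] [-9.2  4.6]
230 54 [49.  53.7 55.9] [-23.   20.8]
```

View pics/zs12.png

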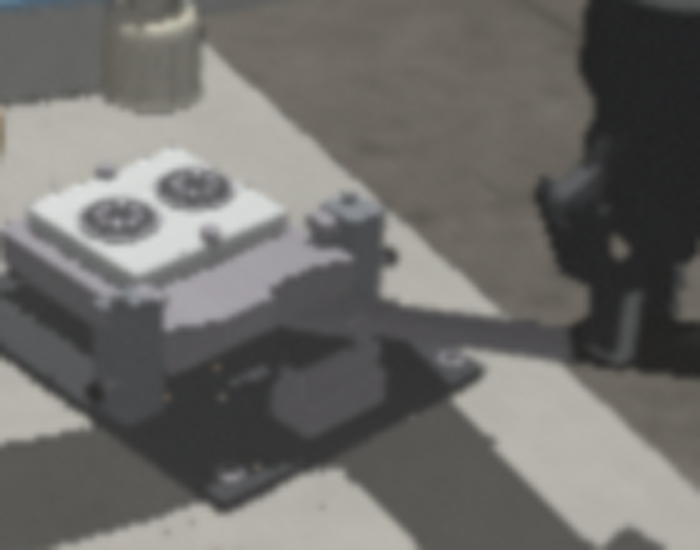

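View pics/zt12.png

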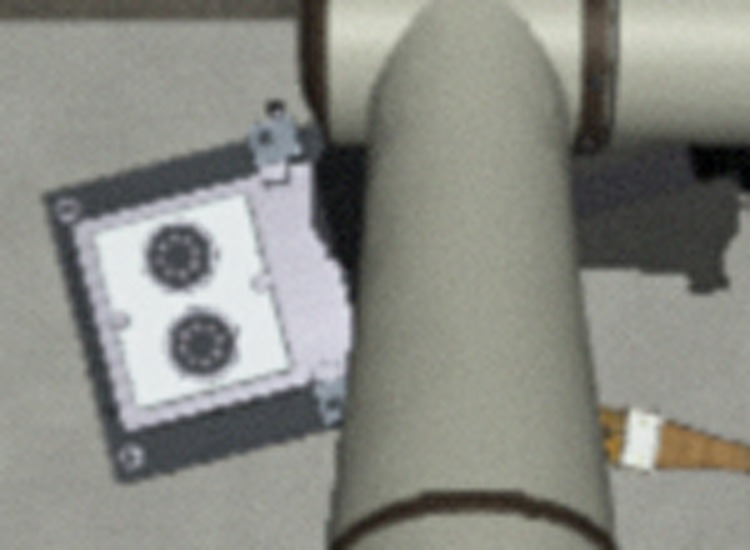

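>>> {"name": "apply_moves", "arguments": {"plan": [0.8,0,0,-0.006,0,0.8,0,0,-0.012,0,0.8,0,0,-0.018,0,0.8,0,0,-0.022,0,0.8,0,0,-0.022,0,0.8,0,0,-0.022,0]}}

```text
clock: 10.4
position: [496.5, -165.2, 125.0]
ee_rot: [0.793, -0.609, -0.0, 0.0]
contact_force: [0.1, 0.5, -2.4]
gripper_width: 22.4
```

Run:
```python
from h import *
s=st();d=look('side','s13.png',(250,160,350,250),7)
prof(d,s,60,210,10,25,20,150)
P=s['position']-M;print('bed',P@A,P@B)
W=cloud(d);P=W-M;xb=P@A;yb=P@B;z=W[...,2]
for lo in range(-80,0,5):
    m=(xb>lo)&(xb<lo+5)&(abs(yb)<30)&(z>25)&(z<80)
    if m.sum()>2: print(lo,m.sum(),np.percentile(z[m],[5,50,95]).round(1),np.percentile(yb[m],[3,97]).round(1))
```

```text
t10.40 [ 496.5 -165.2  125. ] F [ 0.1  0.5 -2.4] T [-0.16 -0.05  0.06] w22.4 yaw105.0
60 26 [ 91.4  99.  101.6] [-7.9 11.6]
70 26 [87.8 95.3 98. ] [-11.1  11.1]
80 22 [83.9 90.7 94.2] [-8.6 11.1]
90 22 [80.1 87.5 90.8] [-9.4 10.8]
100 21 [77.5 84.2 86.7] [-8.  11.2]
110 25 [73.3 79.5 82.8] [-11.7  11.9]
120 19 [69.8 76.2 78.6] [-8.9 11.4]
130 23 [65.9 72.6 75.6] [-10.8  11.2]
140 23 [61.  68.2 71.2] [-8.6 16.5]
150 27 [59.1 65.7 67.2] [-16.3  17.1]
160 75 [20.9 29.5 61.2] [-23.7  21.6]
170 95 [24.6 35.6 57.3] [-15.3  24.1]
180 38 [24.1 43.1 52.2] [-12.8  24.6]
190 25 [20.6 43.5 47.7] [-7.2 24.3]
bed -234.7342822858163 1.7816299608606911
-80 8 [56.4 64.6 66.2] [-12.1  17.7]
-75 10 [55.4 61.  62.6] [-9.2 17.1]
-70 44 [25.3 30.5 60.6] [-24.4  23.7]
-65 43 [28.1 32.5 58. ] [-22.3  25. ]
-60 52 [29.6 37.  55.1] [-14.1  26.9]
-55 19 [29.6 42.  52.2] [-11.2  27.2]
-50 17 [31.6 45.2 49.9] [-27.6  26. ]
-45 19 [27.4 43.7 48.8] [-10.1  27.3]
-40 6 [29.5 44.2 45.8] [-2.1 24.7]
-5 114 [34.2 46.  55. ] [-27.6  27.9]
```

View pics/zs13.png

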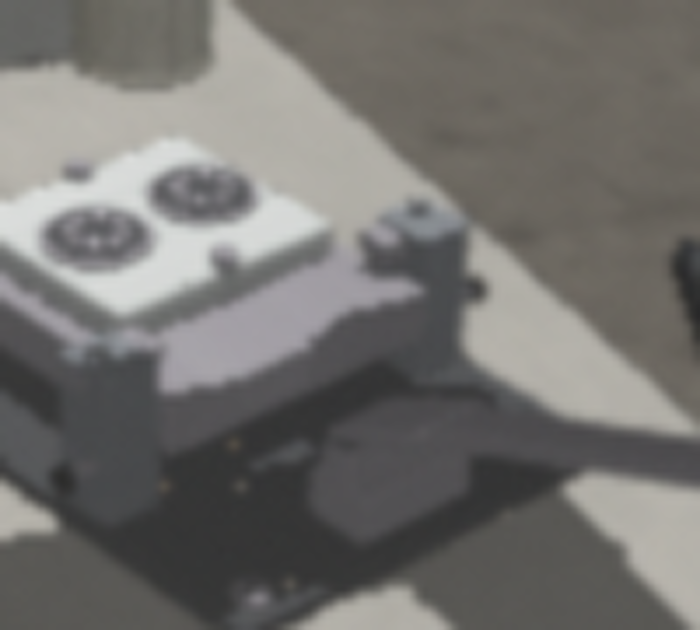

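Run:
```python
from h import *
s=st();d=snap('side');a=yawdir(s);u=np.array([np.cos(a),np.sin(a),0]);n=np.array([-u[1],u[0],0]);k=np.array([0,0,1.])
f=lambda p:((proj(d,p)-[250,160])*7+3).round(0)
T=s['position']
c=cv2.resize(d['color'][160:250,250:350,::-1],None,fx=7,fy=7,interpolation=cv2.INTER_CUBIC)
c=cv2.convertScaleAbs(c,alpha=1.8,beta=10)
def dot(p,col): q=f(p).astype(int);cv2.circle(c,(int(q[0]),int(q[1])),4,col,-1);return q
for w in(-17,17): print('tip',dot(T+205.5*u+w*n+(-82)*k,(0,0,255)),dot(T+157*u+w*n+(-59)*k,(0,255,0)))
cr=M-47*A+40*k
for w in(-28,28): print('cheek',dot(cr+w*B+4*k,(255,0,0)))
for w in(-65,65): dot(M+w*B+32*k,(0,255,255))
cv2.imwrite('pics/ov13.png',c)
```

```text
t10.45 [ 496.9 -165.2  125.3] F [-0.3  0.4 -3.6] T [-0.17 -0.02  0.01] w22.3 yaw105.0
tip [376 392] [472 394]
tip [310 424] [405 428]
cheek [433 398]
cheek [324 452]
```

View pics/ov13.png

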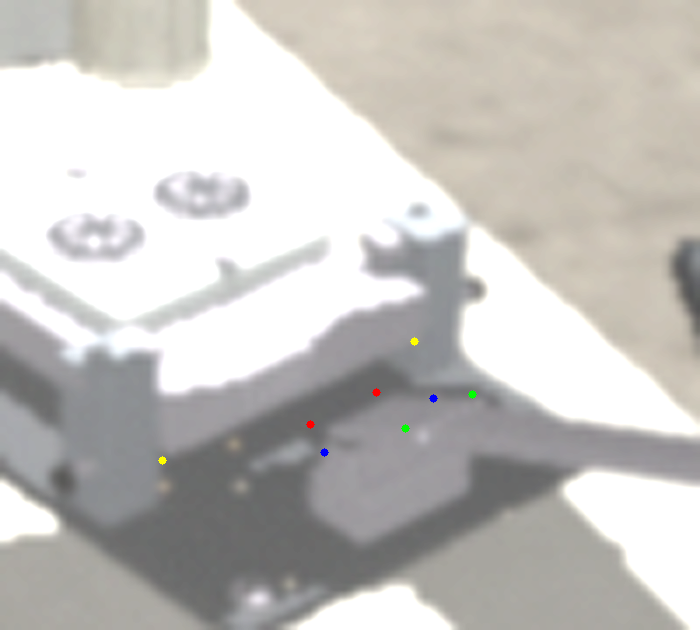

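Run:
```python
from h import *
s=st();a=yawdir(s);u=np.array([np.cos(a),np.sin(a),0]);n=np.array([-u[1],u[0],0]);k=np.array([0,0,1.])
d=look('side','s14.png',(320,160,420,240),7)
c=cv2.imread('pics/zs14.png')
T=s['position']
for S in range(-60,160,20):
    p=T+S*u+n*0+k*(1.5-S*.38+8)
    q=(proj(d,p)-[320,160])*7+3
    cv2.circle(c,(int(q[0]),int(q[1])),3,(0,0,255) if S else (0,255,0),-1)
c=cv2.convertScaleAbs(c,alpha=1.8,beta=10)
cv2.imwrite('pics/ov14.png',c)
prof(d,s,-90,70,10,16,80,170)
```

```text
t10.50 [ 497.  -165.2  125.5] F [ 0.4 -0.1 -2.9] T [-0.15 -0.02  0.01] w22.4 yaw105.0
-70 36 [141.3 146.2 152.9] [-7.9 12.2]
-60 68 [139.  153.5 157.9] [-9.4 13.8]
-50 48 [137.2 149.1 155.4] [-4.2 14.2]
-40 45 [131.8 145.1 151.6] [-6.4 14.3]
-30 47 [127.8 141.9 148.1] [-5.3 13.7]
-20 76 [126.1 143.  163.5] [-14.7  15.3]
-10 55 [136.8 151.7 166.8] [-13.9   5.4]
0 23 [116.  139.  164.1] [-12.3  11.7]
10 23 [114.3 122.1 131.7] [ 5.5 12.5]
20 20 [108.5 114.2 127.9] [ 5.1 11.2]
30 22 [105.  109.3 113.5] [-5.4 11.2]
40 27 [ 99.6 107.7 109.7] [-10.1  11.6]
50 25 [ 96.8 103.7 105.7] [-7.8 11. ]
60 24 [ 91.8  99.2 102.1] [-9.8 11.1]
```

View pics/ov14.png

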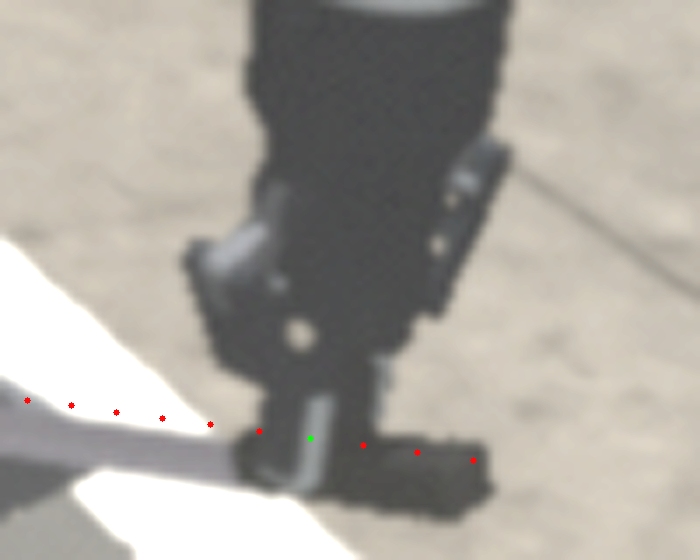

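>>> {"name": "apply_moves", "arguments": {"plan": [0.8,0.002,0.001,-0.004,0,0.8,0,0.007,-0.006,0,0.8,-0.002,0.013,-0.009,0,0.8,-0.004,0.02,-0.0115,0,0.8,-0.005,0.0255,-0.0137,0,0.8,-0.005,0.0255,-0.0137,0]}}

```text
clock: 11.05
position: [491.0, -138.4, 111.0]
ee_rot: [0.794, -0.608, -0.001, 0.0]
contact_force: [-0.5, 1.0, -2.4]
gripper_width: 22.3
```

Run:
```python
from h import *
s=st();d=look('side','s15.png',(250,160,350,250),7)
c=cv2.imread('pics/zs15.png');cv2.imwrite('pics/zs15.png',cv2.convertScaleAbs(c,alpha=1.8,beta=10))
prof(d,s,60,210,10,18,14,150)
P=s['position']-M;print('bed',P@A,P@B)
```

```text
t11.05 [ 491.  -138.4  111. ] F [-0.5  1.  -2.4] T [-0.21  0.02  0.03] w22.3 yaw105.1
60 28 [78.9 85.4 88.2] [-10.7  11.8]
70 21 [73.9 81.3 84.1] [-7.2 11.7]
80 21 [71.3 77.8 79.4] [-11.8  11. ]
90 24 [66.1 73.5 76.7] [-9.7 10.7]
100 21 [62.9 69.8 72.1] [-10.1  10.8]
110 21 [59.5 66.1 68.7] [-9.1 11.3]
120 19 [56.2 62.6 65. ] [-5.5 11. ]
130 39 [14.9 51.7 61.6] [-15.7  16.1]
140 105 [16.8 31.2 55.5] [-15.3  17.2]
150 32 [38.3 49.4 53.8] [-12.6  17.7]
160 19 [40.9 45.5 49.5] [-12.3  16.2]
170 16 [37.7 41.  44.8] [-11.2  14.7]
180 18 [31.2 36.2 38.7] [-13.1  16.8]
190 11 [28.6 32.6 34.2] [-12.1  14.9]
200 80 [35.1 46.2 55.3] [-16.4  17.4]
bed -207.43272890429697 0.18673109764280332
```

View pics/zs15.png

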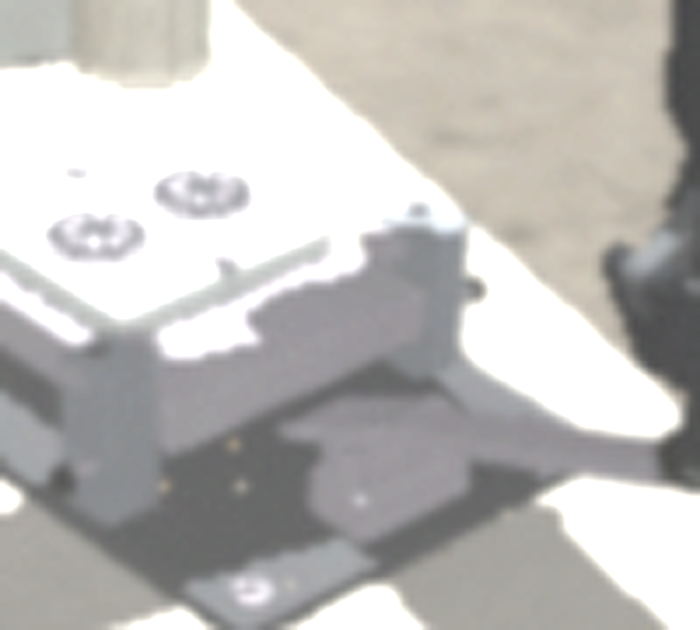

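>>> {"name": "apply_moves", "arguments": {"plan": [0.8,-0.001,0.005,-0.002,0,0.8,-0.003,0.01,-0.004,0,0.8,-0.004,0.015,-0.006,0,0.8,-0.004,0.015,-0.006,0]}}

```text
clock: 11.43
position: [487.1, -123.9, 105.1]
ee_rot: [0.794, -0.608, -0.001, 0.0]
contact_force: [-0.2, -1.0, -3.1]
gripper_width: 22.2
```

Run:
```python
from h import *
s=st();d=look('side','s16.png',(250,160,350,250),7)
c=cv2.imread('pics/zs16.png');cv2.imwrite('pics/zs16.png',cv2.convertScaleAbs(c,alpha=1.8,beta=10))
prof(d,s,60,210,10,18,14,150)
P=s['position']-M;print('bed',P@A,P@B)
```

```text
t11.43 [ 487.1 -123.9  105.1] F [-0.2 -1.  -3.1] T [-0.2  -0.03 -0.04] w22.2 yaw105.1
60 21 [72.8 79.6 81.9] [-5.7 11.1]
70 19 [68.8 75.7 78. ] [-10.3  11.4]
80 22 [66.6 72.1 74.5] [-7.4 11.3]
90 23 [63.  67.5 70.7] [-11.1  12. ]
100 18 [59.1 64.3 66.6] [-8.7 12.2]
110 20 [54.6 60.7 62.9] [-9.9 10.8]
120 84 [15.3 28.8 58.4] [-15.3  16.7]
130 54 [30.1 37.7 54.5] [-11.5  16.2]
140 27 [40.3 47.6 51.9] [-11.1  15.8]
150 22 [40.3 45.1 48.1] [-16.5  15.6]
160 20 [35.6 40.7 42.9] [-17.2  16. ]
170 20 [30.9 35.3 38.4] [-16.3  15.5]
180 59 [28.1 43.  54.7] [-16.9  16. ]
190 64 [24.8 47.6 56.1] [-16.5  16.1]
200 24 [53.1 54.6 56.9] [-15.1  14.4]
bed -192.37615123235508 0.17667790795990027
```

View pics/zs16.png

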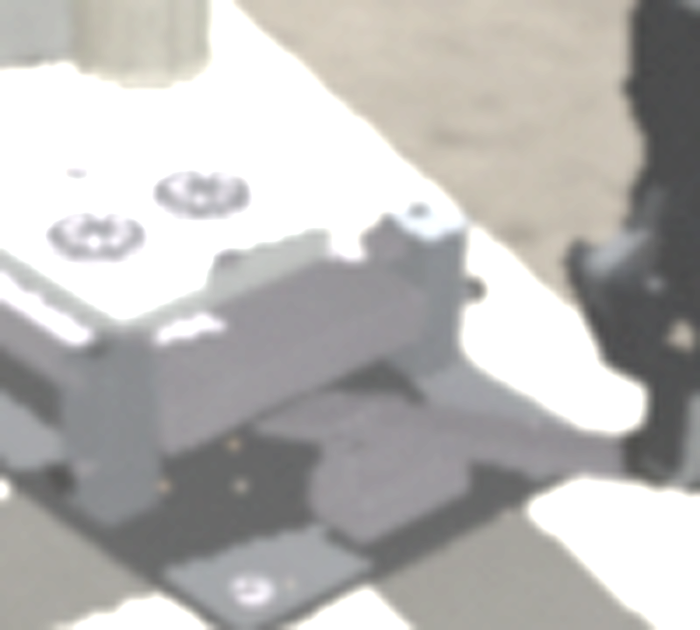

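>>> {"name": "apply_moves", "arguments": {"plan": [0.8,-0.001,0.004,-0.0015,0,0.8,-0.002,0.008,-0.003,0,0.8,-0.003,0.011,-0.004,0,0.8,-0.003,0.011,-0.004,0]}}

```text
clock: 11.82
position: [484.4, -113.1, 101.3]
ee_rot: [0.794, -0.608, -0.0, 0.0]
contact_force: [-0.2, -0.1, -2.9]
gripper_width: 22.4
```

Run:
```python
from h import *
s=st();d=look('side','s17.png',(250,160,350,250),7)
c=cv2.imread('pics/zs17.png');cv2.imwrite('pics/zs17.png',cv2.convertScaleAbs(c,alpha=1.8,beta=10))
prof(d,s,60,210,10,18,14,150)
P=s['position']-M;print('bed',P@A,P@B)
```

```text
t11.82 [ 484.4 -113.1  101.3] F [-0.2 -0.1 -2.9] T [-0.2  -0.07  0.03] w22.4 yaw105.0
60 19 [69.4 75.3 78.4] [-8.6 11.6]
70 22 [65.  71.9 74.4] [-6.7 11.4]
80 21 [62. 68. 71.] [-10.6  10.8]
90 20 [57.1 63.8 66.3] [-7.1 10.6]
100 19 [54.7 60.6 62.8] [-11.  11.]
110 85 [15.8 28.2 58. ] [-16.9  16.9]
120 58 [29.9 37.6 54. ] [-11.3  16.5]
130 23 [40.2 47.9 51.2] [-9.7 14. ]
140 21 [36.8 44.7 46.9] [-9.4 14.6]
150 23 [35.3 40.5 43.4] [-11.2  16.4]
160 17 [31.  35.7 39.5] [-12.7  16.8]
170 82 [30.2 42.4 55.4] [-17.   17.4]
180 48 [23.2 52.7 56.3] [-15.9  15.5]
190 30 [53.1 55.  56.7] [-14.9  16.3]
200 26 [53.3 55.1 56.8] [-16.6  16.7]
bed -181.29947344465438 0.07557124126309055
```

View pics/zs17.png

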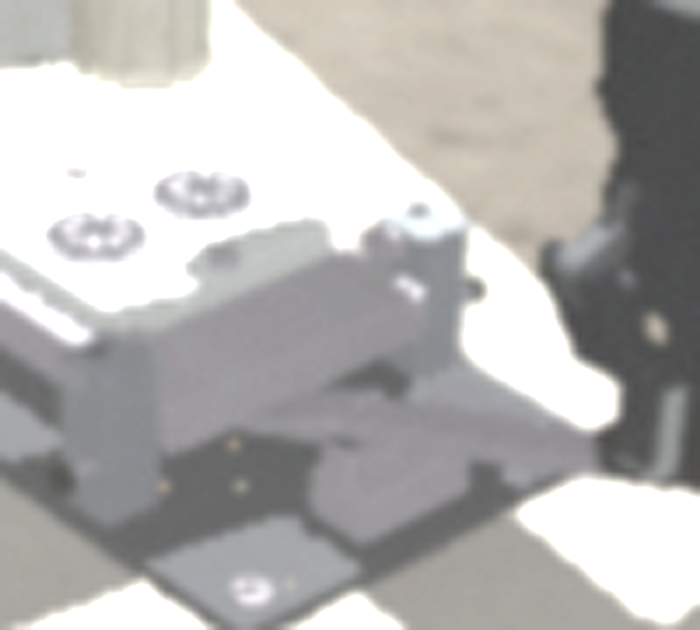

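>>> {"name": "apply_moves", "arguments": {"plan": [0.8,0,-0.001,-0.002,0,0.8,0,-0.002,-0.004,0,0.8,0.001,-0.003,-0.006,0,0.8,0.001,-0.003,-0.006,0]}}

```text
clock: 12.2
position: [486.1, -116.5, 95.5]
ee_rot: [0.793, -0.609, -0.0, -0.0]
contact_force: [0.2, 2.4, 0.3]
gripper_width: 22.5
```

>>> {"name": "apply_moves", "arguments": {"plan": [0.8,0,0,-0.002,0,0.8,0,-0.001,-0.004,0,0.8,0,-0.001,-0.004,0]}}

```text
clock: 12.45
position: [486.4, -117.8, 91.7]
ee_rot: [0.793, -0.609, 0.001, -0.0]
contact_force: [0.9, 0.4, 1.9]
gripper_width: 22.6
```

```bash
cat >> h.py <<'E'
def chk(f):
    s=st();d=look('side',f,(250,160,350,250),7)
    c=cv2.imread('pics/z'+f);cv2.imwrite('pics/z'+f,cv2.convertScaleAbs(c,alpha=1.6,beta=10))
    W=cloud(d);P=W-M;xb=P@A;yb=P@B;z=W[...,2]
    for lo in(2,20,):
        m=(xb>lo)&(xb<lo+18)&(abs(yb)<40)&(z>48)&(z<75);print('plate z',lo,z[m].mean().round(2),end=' ')
    P=s['position']-M;print('bed',(P@A).round(1),(P@B).round(1))
    prof(d,s,60,120,20,9,14,150)
    return s,d
E
python3 -c "
from h import *
chk('s18.png')"
```

```text
t12.45 [ 486.4 -117.8   91.7] F [0.9 0.4 1.9] T [ 0.68 -0.1  -0.14] w22.6 yaw105.0
plate z 2 54.97 plate z 20 56.14 bed -186.4 -0.7
60 27 [65.1 69.6 72.7] [-7.4  8.6]
80 29 [56.5 63.6 68.1] [-7.7  8.7]
100 48 [17.8 55.  60.4] [-8.   8.7]
```

View pics/zs18.png

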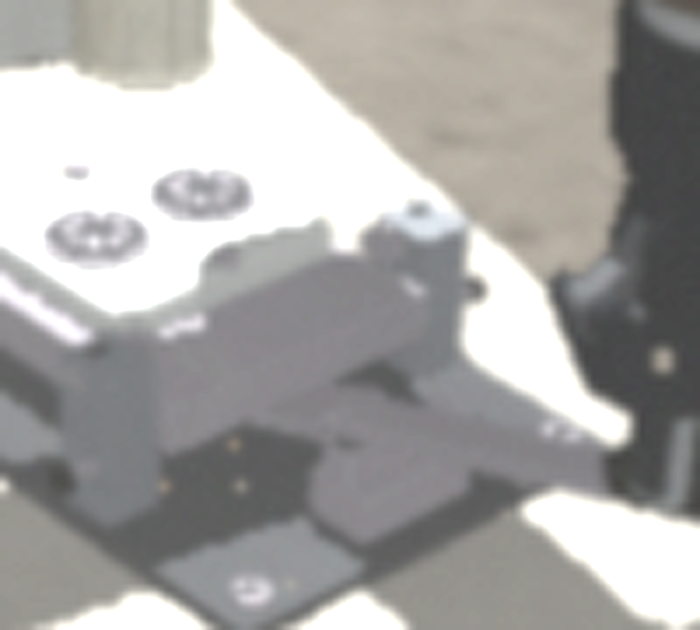

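>>> {"name": "apply_moves", "arguments": {"plan": [0.8,0,-0.001,-0.002,0,0.8,0,-0.001,-0.004,0,0.8,0,-0.001,-0.004,0]}}

```text
clock: 12.75
position: [486.8, -119.2, 88.3]
ee_rot: [0.794, -0.608, 0.001, -0.0]
contact_force: [0.3, -1.4, 6.0]
gripper_width: 22.1
```

>>> {"name": "apply_moves", "arguments": {"plan": [0.8,0,-0.001,-0.002,0,0.8,0,-0.001,-0.004,0,0.8,0,-0.001,-0.004,0]}}

```text
clock: 13.0
position: [487.4, -120.6, 85.0]
ee_rot: [0.794, -0.608, 0.002, -0.0]
contact_force: [0.5, -3.3, 8.1]
gripper_width: 22.3
```

```bash
python3 -c "
from h import *
chk('s19.png')"
```

```text
t13.00 [ 487.4 -120.6   85. ] F [ 0.5 -3.3  8.1] T [-0.62 -0.05 -0.07] w22.3 yaw105.1
plate z 2 55.86 plate z 20 56.72 bed -189.3 -1.0
60 31 [59.8 67.2 70.1] [-8.8  8.6]
80 32 [55.6 61.7 64.4] [-8.7  8.8]
100 28 [54.1 57.  60. ] [-6.7  8.9]
```

View pics/zs19.png

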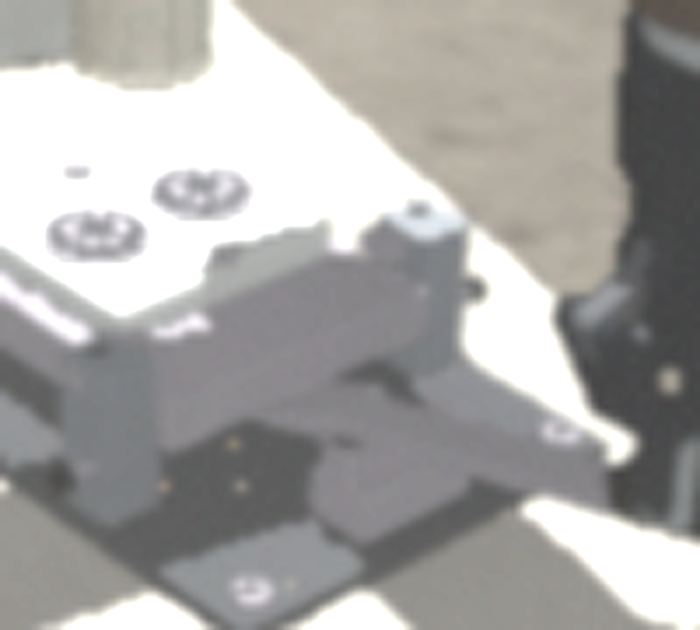

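>>> {"name": "apply_moves", "arguments": {"plan": [0.8,0,0,-0.001,0,0.8,0,-0.001,-0.003,0,0.8,0,-0.001,-0.003,0]}}

```text
clock: 13.3
position: [487.6, -121.8, 82.2]
ee_rot: [0.794, -0.608, 0.002, -0.0]
contact_force: [0.6, -3.9, 8.2]
gripper_width: 22.3
```

```bash
python3 -c "
from h import *
chk('s20.png')"
```

```text
t13.30 [ 487.6 -121.8   82.2] F [ 0.6 -3.9  8.2] T [-0.74  0.01  0.02] w22.3 yaw105.1
plate z 2 56.67 plate z 20 57.18 bed -190.5 -0.8
60 33 [59.8 66.4 69.3] [-8.5  8.6]
80 30 [54.3 61.2 64.1] [-8.2  8.5]
100 28 [51.4 57.  60.4] [-8.1  8.8]
```

View pics/zs20.png

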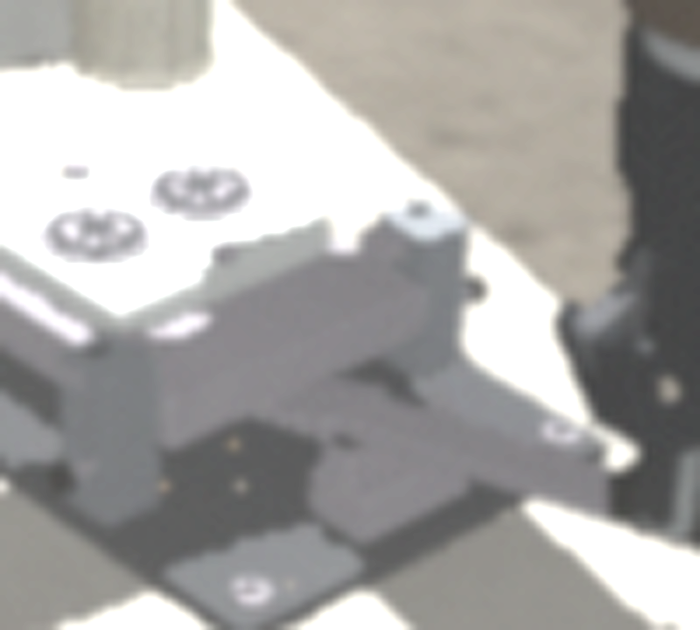

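>>> {"name": "apply_moves", "arguments": {"plan": [0.8,0,0,-0.001,0,0.8,0,-0.001,-0.003,0,0.8,0,-0.001,-0.003,0]}}

```text
clock: 13.6
position: [488.0, -122.8, 79.3]
ee_rot: [0.794, -0.608, 0.003, -0.001]
contact_force: [2.5, -4.1, 9.3]
gripper_width: 22.6
```

```bash
python3 -c "
from h import *
chk('s21.png')"
```

```text
t13.60 [ 488.  -122.8   79.3] F [ 2.5 -4.1  9.3] T [-0.82 -0.19 -0.06] w22.6 yaw105.1
plate z 2 57.72 plate z 20 57.63 bed -191.6 -1.0
60 28 [58.3 65.1 67.4] [-7.3  8.7]
80 28 [57.4 60.7 63.1] [-8.7  8.9]
100 27 [53.7 56.2 59.2] [-8.   7.8]
```

>>> {"name": "apply_moves", "arguments": {"plan": [0.8,0,0,-0.001,0,0.8,0,-0.001,-0.003,0,0.8,0,-0.001,-0.003,0]}}

```text
clock: 13.9
position: [488.3, -124.0, 76.4]
ee_rot: [0.794, -0.608, 0.003, -0.001]
contact_force: [1.8, -5.6, 8.8]
gripper_width: 22.2
```

```bash
python3 -c "
from h import *
chk('s22.png')"
```

```text
t13.90 [ 488.3 -124.    76.4] F [ 1.8 -5.6  8.8] T [-1.03 -0.34 -0.09] w22.2 yaw105.1
plate z 2 58.47 plate z 20 58.31 bed -192.8 -0.9
60 33 [58.3 63.8 65.6] [-6.9  8.8]
80 30 [57.6 60.2 63.1] [-7.1  8.7]
100 27 [50.  55.3 57.7] [-7.1  8.9]
```

View pics/zs22.png

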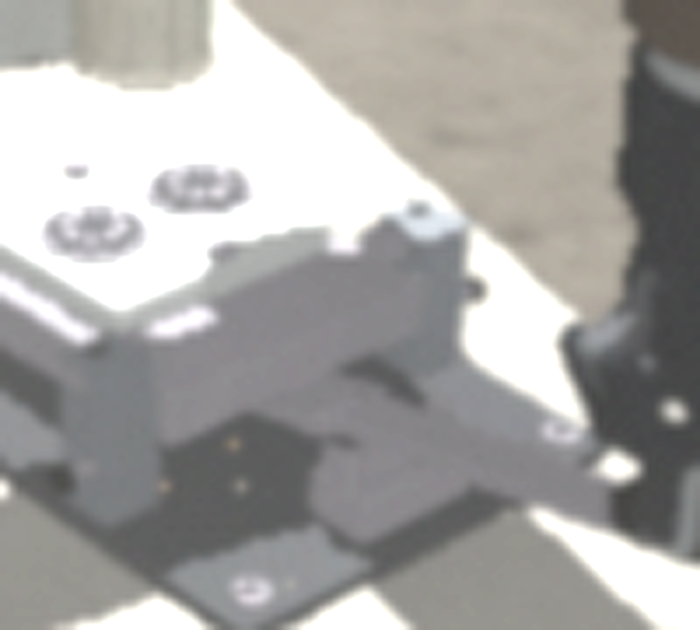

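>>> {"name": "apply_moves", "arguments": {"plan": [0.8,0,-0.001,-0.001,0,0.8,0.001,-0.002,-0.003,0,0.8,0.001,-0.002,-0.003,0]}}

```text
clock: 14.2
position: [488.4, -125.4, 72.8]
ee_rot: [0.794, -0.608, 0.002, -0.0]
contact_force: [0.2, -1.0, 6.7]
gripper_width: 22.6
```

```bash
python3 -c "
from h import *
chk('s23.png')"
```

```text
t14.20 [ 488.4 -125.4   72.8] F [ 0.2 -1.   6.7] T [-0.05  0.    0.01] w22.6 yaw105.1
plate z 2 59.62 plate z 20 59.19 bed -194.1 -0.7
60 32 [54.8 62.6 64.6] [-7.6  8.8]
80 31 [52.9 59.1 61.7] [-8.9  8.5]
100 34 [49.9 55.4 57.9] [-8.7  8.8]
```

View pics/zs23.png

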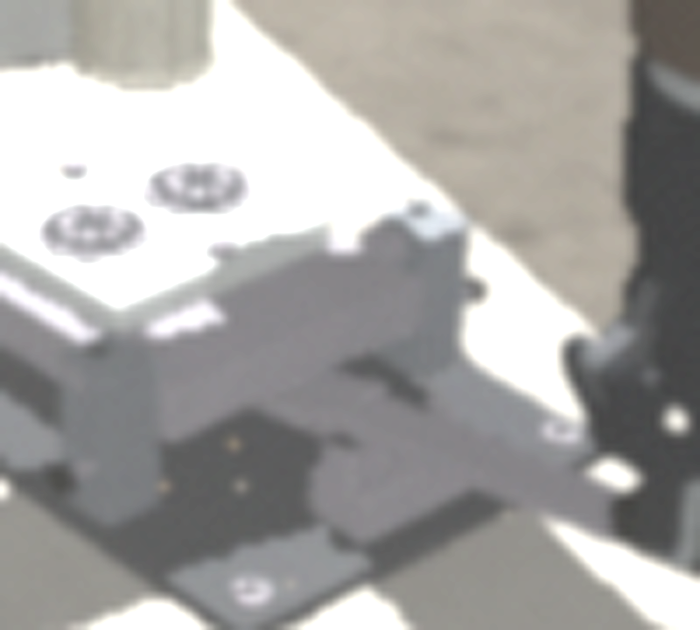

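>>> {"name": "apply_moves", "arguments": {"plan": [0.8,0,0,-0.001,0,0.8,0,-0.001,-0.003,0,0.8,0,-0.001,-0.003,0]}}

```text
clock: 14.5
position: [488.5, -126.4, 69.8]
ee_rot: [0.794, -0.608, 0.002, -0.001]
contact_force: [1.4, -2.6, 7.6]
gripper_width: 22.4
```

```bash
python3 -c "
from h import *
chk('s24.png')"
```

```text
t14.50 [ 488.5 -126.4   69.8] F [ 1.4 -2.6  7.6] T [-0.31 -0.19  0.02] w22.4 yaw105.1
plate z 2 60.64 plate z 20 59.95 bed -195.2 -0.5
60 35 [53.1 60.4 62.7] [-7.8  8.6]
80 32 [49.9 57.5 59.6] [-7.6  8.5]
100 35 [50.4 54.4 56.9] [-8.1  8.6]
```

View pics/zs24.png

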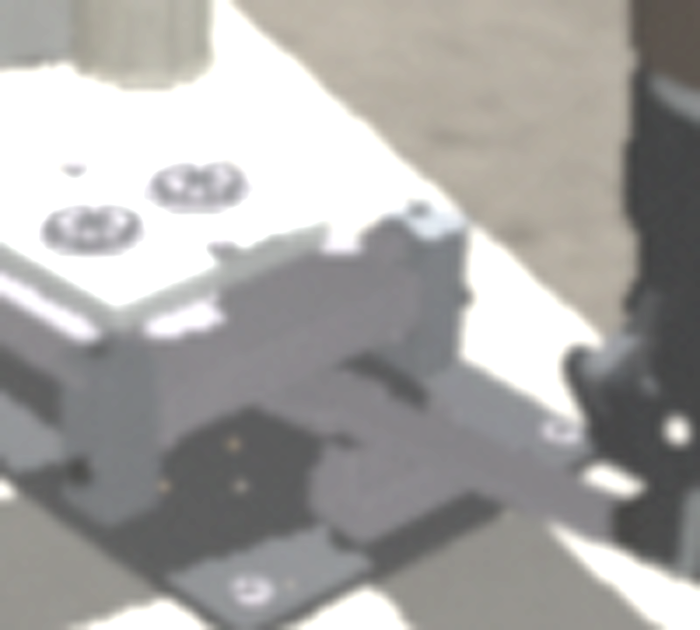

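>>> {"name": "apply_moves", "arguments": {"plan": [0.8,0,0,0.001,0,0.8,0,0,0.002,0,0.8,0,0.001,0.003,0,0.8,0,0.001,0.004,0,0.8,0,0.001,0.004,0]}}

```text
clock: 14.97
position: [486.9, -124.8, 72.5]
ee_rot: [0.793, -0.609, 0.0, -0.0]
contact_force: [1.4, -3.6, 0.4]
gripper_width: 21.9
```

```bash
python3 -c "
from h import *
chk('s25.png')"
```

```text
t14.97 [ 486.9 -124.8   72.5] F [ 1.4 -3.6  0.4] T [-0.83 -0.57 -0.2 ] w21.9 yaw105.0
plate z 2 60.11 plate z 20 59.29 bed -193.2 0.6
60 32 [58.4 62.2 64.4] [-7.8  8.5]
80 34 [51.4 58.4 60.7] [-8.5  8.6]
100 33 [50.1 55.5 57.3] [-8.8  8.8]
```

>>> {"name": "apply_moves", "arguments": {"plan": [0.8,0,0,0.001,0,0.8,0,0.001,0.002,0,0.8,0,0.001,0.004,0,0.8,0,0.002,0.006,0,0.8,0,0.002,0.006,0]}}

```text
clock: 15.43
position: [485.9, -122.4, 78.3]
ee_rot: [0.794, -0.608, -0.001, 0.001]
contact_force: [0.6, -0.7, -5.2]
gripper_width: 22.0
```

```bash
python3 -c "
from h import *
chk('s26.png')"
```

```text
t15.43 [ 485.9 -122.4   78.3] F [ 0.6 -0.7 -5.2] T [-0.51 -0.03  0.07] w22.0 yaw105.1
plate z 2 60.18 plate z 20 59.41 bed -190.6 1.0
60 26 [63.2 65.5 67.9] [-6.9  8. ]
80 26 [58.7 61.  63.7] [-6.9  8.7]
100 29 [49.4 57.4 59.5] [-7.7  8.9]
```

View pics/zs26.png

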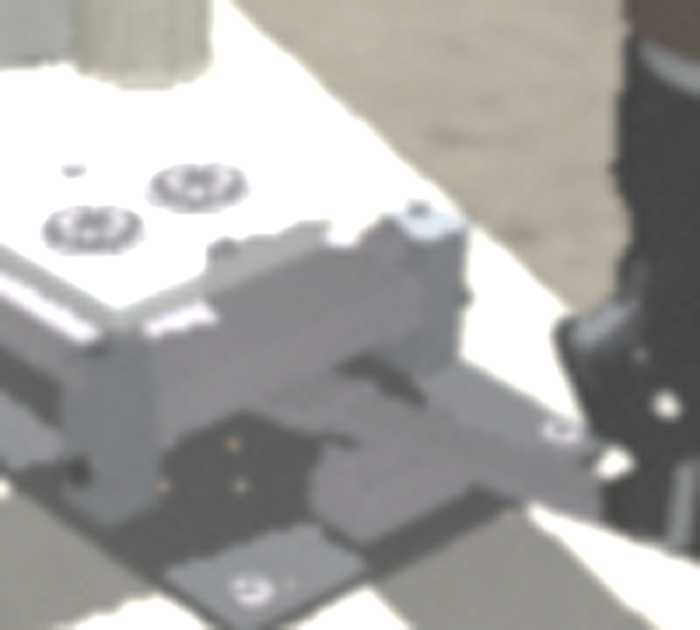

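>>> {"name": "apply_moves", "arguments": {"plan": [0.8,0,0,-0.0015,0,0.8,0.0015,-0.005,-0.0005,0,0.8,0.003,-0.01,0.0005,0,0.8,0.004,-0.015,0.002,0,0.8,0.005,-0.02,0.003,0,0.8,0.0065,-0.025,0.004,0,0.8,0.008,-0.03,0.006,0,0.8,0.008,-0.03,0.006,0]}}

```text
clock: 16.15
position: [495.6, -153.6, 85.2]
ee_rot: [0.793, -0.609, 0.001, -0.0]
contact_force: [-0.1, -0.5, -2.7]
gripper_width: 21.8
```

```bash
python3 -c "
from h import *
chk('s27.png')"
```

```text
t16.15 [ 495.6 -153.6   85.2] F [-0.1 -0.5 -2.7] T [-0.18 -0.04  0.05] w21.8 yaw105.0
plate z 2 59.76 plate z 20 59.34 bed -223.3 -0.4
60 30 [69.6 73.4 75.4] [-7.7  8.9]
80 30 [66.9 69.8 71.9] [-8.3  8.5]
100 30 [64.6 66.4 68.5] [-8.3  8.5]
```

View pics/zs27.png

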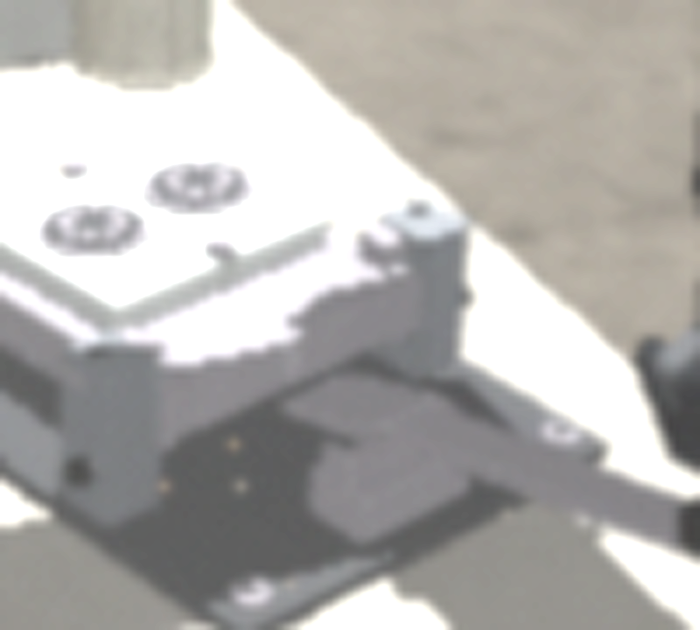

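>>> {"name": "apply_moves", "arguments": {"plan": [0.8,0.003,-0.01,0.01,0,0.8,0.006,-0.02,0.03,0,0.8,0.006,-0.03,0.05,0,0.8,0.006,-0.05,0.05,0,0.8,0.003,-0.075,0.05,-2,0.8,0,-0.1,0.05,-5,0.8,-0.005,-0.125,0.05,-9,0.8,-0.01,-0.15,0.05,-13]}}

```text
clock: 16.87
position: [484.5, -303.4, 134.5]
ee_rot: [0.718, -0.696, -0.0, -0.0]
contact_force: [-0.0, 0.5, -3.6]
gripper_width: 22.1
```

```bash
python3 -c "
from h import *
st()
d=np.load('pics/top0.npz');W=cloud(d)
for u in range(415,450,3): print(u,W[195,u].round(0),W[215,u].round(0))
"
```

```text
t16.87 [ 484.5 -303.4  134.5] F [-0.   0.5 -3.6] T [-0.18 -0.06  0.03] w22.1 yaw91.8
415 [ 466. -405.    0.] [ 402. -405.   -3.]
418 [ 465. -414.    2.] [ 402. -413.   -0.]
421 [ 466. -426.   -4.] [ 401. -422.    4.]
424 [ 466. -436.   -5.] [ 402. -433.   -2.]
427 [ 466. -444.   -1.] [ 402. -444.   -3.]
430 [ 466. -455.   -4.] [ 402. -453.   -1.]
433 [ 466. -463.    2.] [ 402. -463.   -2.]
436 [ 462. -459.   37.] [ 401. -471.    2.]
439 [ 460. -459.   59.] [ 400. -465.   42.]
442 [ 459. -462.   74.] [ 399. -465.   63.]
445 [ 458. -467.   85.] [ 398. -469.   77.]
448 [ 461. -490.   52.] [ 398. -476.   81.]
```

>>> {"name": "apply_moves", "arguments": {"plan": [0.8,-0.004,-0.015,-0.01,0,0.8,-0.008,-0.03,-0.03,0,0.8,-0.01,-0.042,-0.05,0,0.8,-0.01,-0.043,-0.07,0,0.8,-0.01,-0.043,-0.076,0,0.8,-0.01,-0.043,-0.076,0]}}

```text
clock: 17.37
position: [473.3, -345.0, 56.5]
ee_rot: [0.719, -0.695, -0.002, 0.001]
contact_force: [-0.1, -0.0, -2.4]
gripper_width: 22.4
```

>>> {"name": "apply_moves", "arguments": {"plan": [0.8,0,0,-0.005,0,0.8,0,0,-0.01,0,0.8,0,0,-0.015,0,0.8,0,0,-0.02,0,0.8,0,0,-0.02,0]}}

```text
clock: 17.78
position: [475.3, -345.6, 38.7]
ee_rot: [0.719, -0.695, 0.0, -0.0]
contact_force: [1.0, -0.8, 0.4]
gripper_width: 22.4
```

Run:
```python
from h import *
s=st();d=look('side','s28.png',(310,220,430,340),5)
prof(d,s,20,230,20,16,4,100)
```

```text
t17.78 [ 475.3 -345.6   38.7] F [ 1.  -0.8  0.4] T [ 0.47 -0.11 -0.17] w22.4 yaw92.0
20 43 [26.6 35.  46.6] [ 0.2 12.5]
40 60 [25.4 32.6 35. ] [-4.7 11.2]
60 78 [24.  30.4 32.4] [-10.2  10.5]
80 72 [20.2 27.7 30. ] [-10.4  11.2]
100 71 [19.8 25.2 27.4] [-9.2 11.5]
120 60 [13.4 20.6 23.8] [-9.5 12.4]
140 65 [11.5 18.2 20.3] [-9.2 11.4]
160 73 [ 9.3 14.3 17.6] [-15.   15.7]
180 62 [ 6.3 10.4 12.9] [-14.2  15.5]
200 42 [4.2 6.6 8.8] [-15.2  15.1]
```

View pics/zs28.png

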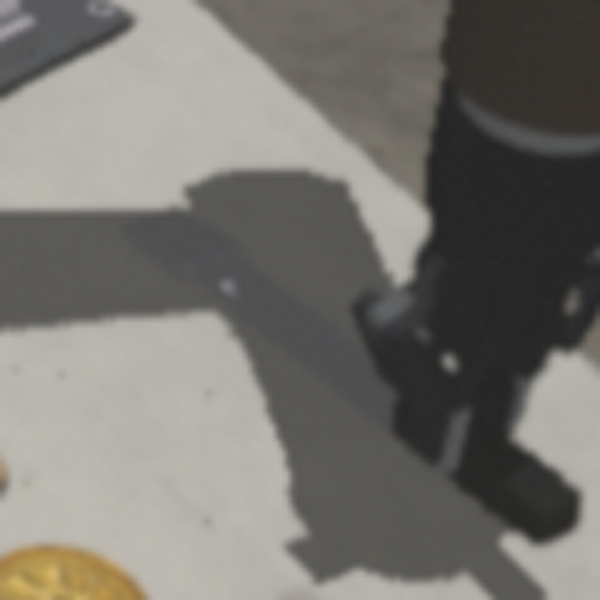

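>>> {"name": "apply_moves", "arguments": {"plan": [0.8,0,0,-0.005,0,0.8,0,-0.001,-0.01,0,0.8,0,-0.001,-0.015,0,0.8,0,-0.002,-0.02,0,0.8,0,-0.002,-0.024,0,0.8,0,-0.002,-0.027,0,0.8,0,-0.002,-0.027,0]}}

```text
clock: 18.42
position: [474.5, -347.5, 10.7]
ee_rot: [0.719, -0.695, -0.001, 0.0]
contact_force: [1.2, -0.8, 0.8]
gripper_width: 22.2
```

Run:
```python
from h import *
s=st();d=look('side','s29.png',(310,220,430,340),5)
prof(d,s,-80,230,20,16,2,60)
```

```text
t18.42 [ 474.5 -347.5   10.7] F [ 1.2 -0.8  0.8] T [ 0.34 -0.14 -0.14] w22.2 yaw92.0
-80 38 [2.1 2.8 3.9] [-15.3  15. ]
-60 171 [ 2.7 21.9 26.5] [-10.   13.3]
-40 139 [ 2.6 22.7 25.3] [-10.   13.3]
-20 198 [ 7.2 27.4 57.1] [-15.3  15.2]
0 32 [ 2.4 26.  43.2] [-13.4  14.1]
20 36 [ 2.4 10.3 17.9] [ 7.  14.8]
40 53 [ 2.9 11.2 13.2] [ 0.6 11.1]
60 76 [ 2.4 10.9 14. ] [-7.7 14. ]
80 81 [ 3.  11.5 14.1] [-10.3  13.6]
100 81 [ 3.  11.3 13.5] [-10.3  11.2]
120 73 [ 3.7 11.4 13.4] [-10.2  12.2]
140 68 [ 4.  10.1 11.7] [-10.3  11.5]
160 76 [ 4.2  9.5 11.4] [-13.9  15.2]
180 74 [3.5 7.6 9.7] [-14.7  15.4]
200 65 [4.5 6.  8.2] [-15.4  15. ]
220 12 [2.3 2.6 3.5] [-14.1  12.2]
```

View pics/zs29.png

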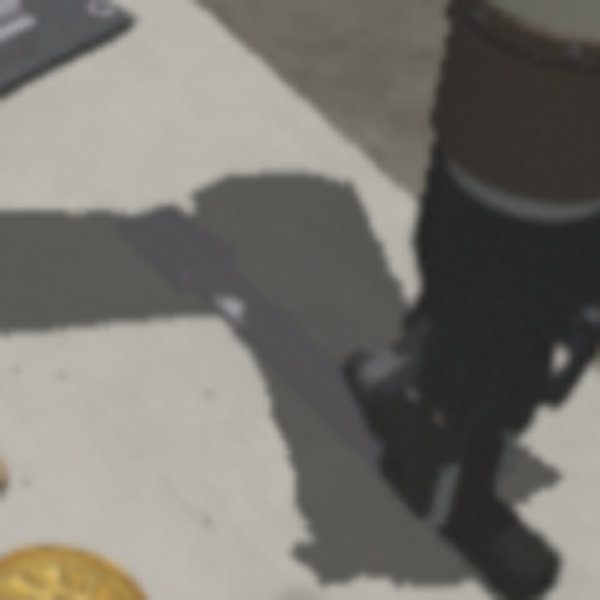

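>>> {"name": "apply_moves", "arguments": {"plan": [0.8,0,0,-0.001,0,0.8,0,0,-0.003,0,0.8,0,0,-0.003,0]}}

```text
clock: 18.72
position: [474.8, -347.6, 8.4]
ee_rot: [0.719, -0.695, 0.0, 0.0]
contact_force: [0.0, -1.9, -1.0]
gripper_width: 22.2
```

>>> {"name": "apply_moves", "arguments": {"plan": [0.5,0,0,-0.0005,0,0.3,0,0,0,0,0,0,0,0,0,-0.4,0,0,0,0,-0.4,0,0,0,0,-0.4,0,0,0.004,0]}}

```text
clock: 19.22
position: [474.2, -347.4, 12.1]
ee_rot: [0.719, -0.695, -0.001, 0.0]
contact_force: [-0.6, 0.3, -0.4]
gripper_width: 59.7
```

>>> {"name": "apply_moves", "arguments": {"plan": [-0.4,0,0,0.01,0,-0.4,0,0,0.025,0,-0.4,0,0,0.05,0,-0.4,0,0,0.08,0,-0.4,0,0,0.12,0,-0.4,-0.01,0,0.16,0,-0.4,-0.04,0,0.2,0,-0.4,-0.07,0,0.22,0]}}

```text
clock: 19.88
position: [408.0, -348.3, 235.5]
ee_rot: [0.72, -0.694, 0.003, -0.001]
contact_force: [-0.1, -0.2, 1.0]
gripper_width: 59.8
```

Run:
```python
from h import *
s=st();d=look('side','s30.png',(230,160,430,340),4)
d=look('top','t30.png')
```

```text
t19.88 [ 408.  -348.3  235.5] F [-0.1 -0.2  1. ] T [-0.09  0.03  0.04] w59.8 yaw92.1
```

View pics/zs30.png

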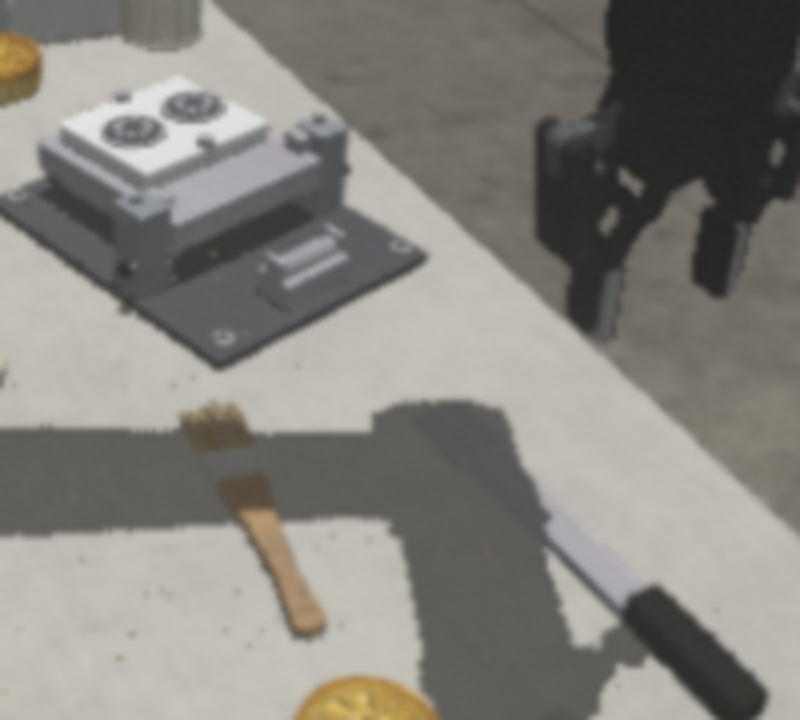

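View pics/t30.png

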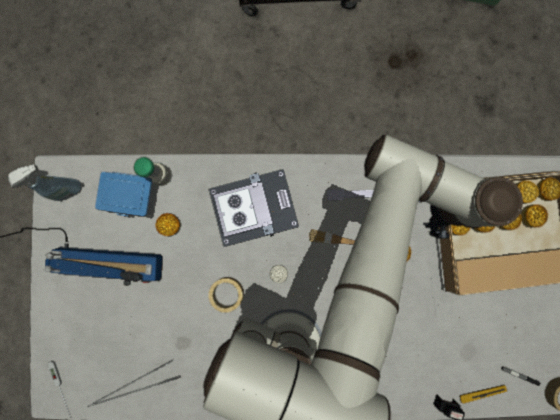

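Run:
```python
from h import *
d0=dict(np.load('pics/side0.npz'));d=snap('side')
for nm,D in(('start',d0),('now',d)):
    W=cloud(D);P=W-M;xb=P@A;yb=P@B;z=W[...,2]
    m=(xb>2)&(xb<20)&(abs(yb)<40)&(z>48)&(z<75);print(nm,'plate',z[m].mean())
    hsv=cv2.cvtColor(D['color'],cv2.COLOR_RGB2HSV);g=(hsv[...,1]>140)&(hsv[...,0]>8)&(hsv[...,0]<28)
    for c,(x,y) in dict(a=(370,370),b=(289,-341)).items():
        mm=g&(np.hypot(W[...,0]-x,W[...,1]-y)<60)&(z>8);print(c,mm.sum(),W[mm].mean(0).round(1))
W=cloud(d);z=W[...,2]
m=(W[...,0]>440)&(W[...,0]<510)&(W[...,1]<-110)&(W[...,1]>-430)&(z>4)&(z<40)
for lo in range(-430,-110,40):
    q=m&(W[...,1]>lo)&(W[...,1]<lo+40)
    if q.sum(): print(lo,q.sum(),np.percentile(z[q],[50,90]).round(1),W[q][:,0].mean().round(1))
c=d['color'][:,:,::-1];cv2.imwrite('pics/fin.png',cv2.resize(c[160:250,225:345],None,fx=6,fy=6,interpolation=cv2.INTER_CUBIC))
```

```text
start plate 55.11084810661387
a 167 [374.3 367.4  27.6]
b 409 [ 285.2 -355.6   31.8]
now plate 60.0539328849513
a 173 [374.5 366.6  27.8]
b 474 [ 286.2 -354.9   31.8]
-430 147 [19.1 22.3] 473.5
-390 243 [19.9 22.2] 471.0
-350 198 [19.9 22.6] 469.9
-310 151 [ 9.6 11.1] 471.3
-270 158 [10.2 11.8] 470.4
-230 136 [ 9.6 11.6] 469.1
-190 148 [ 8.1 10.2] 467.7
-150 75 [5.7 7.4] 467.6
```

View pics/fin.png

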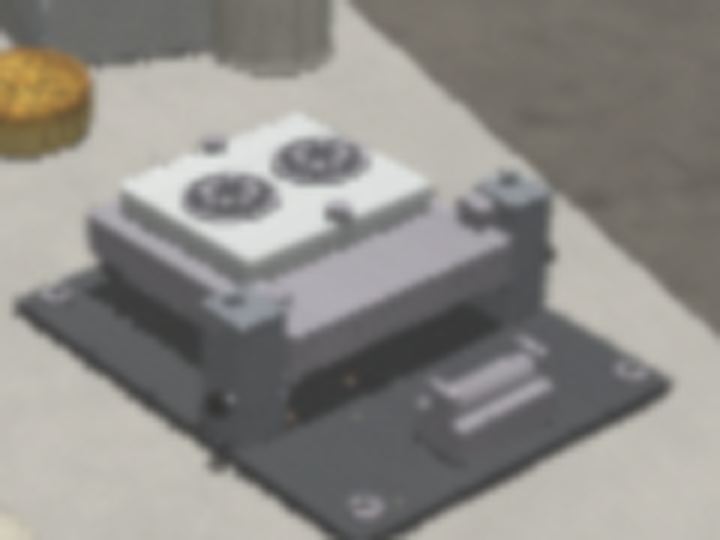

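The front of the die block is 5 mm higher than at the start and both bolt knobs are drawn in. The bar lies flat and the cakes have not moved, so I am handing in.

```bash
python3 -c "
from bench import arm
print(arm.job_done())"
```

```text
the job is handed in; nothing more can be done
None
```

The job is done and handed in at about 20 s of the 70 s allowed. The die block's front now rests on both spring catches and the pry bar lies flat on the bare table.

**What I did**
- I gripped the bar by its rubber handle. To tilt it toe-down in the fingers, I put the toe briefly under the lip beside the fulcrum, with too little force to lift the block.
- I then set the bar over the fulcrum with its toe under the lip and lowered the handle in 3 mm steps until both catch knobs jumped inward, and stopped there.
- I eased the block down, drew the bar out and laid it down.

**Last checks**
- **Die block:** the front of its plate reads 60.1 mm high against 55.1 mm at the start. It held that height through easing down and after the bar came out.
- **Catches:** both knobs are drawn in towards their posts.
- **Keepers:** the handle force was steady at about 8–9 N, plus the bar's 3 N weight, and never jumped. Part of that was the bar turning in the grip, so I saw no sign of ramming.
- **Bar:** it lies flat, with its toe about 100 mm from the base plate.
- **Cakes:** both are within about 1 mm of where they started, which is measurement noise.

**What disagreed**
- **Camera offset:** the two cameras differed by about 5 mm on where the base plate is. I used the average.
- **Grip slip:** the bar slid about 10 mm back in the grip while I tilted it, so the lever gain was about 3 rather than 3.5.

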